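# Roll the steel blank into the boring cradle with the push board

### The job

Take the wooden push board out of its slanted rest and, using only the board, gently roll the steel roller up the ramp and in under the clear guard until it drops over the crest of the dark steel saddle and lies still in the shallow cradle just behind, without pushing it on over the far lip. Keep the gripper off the roller and the roller on the jig, and leave the other things on the bench where they are. Then lean the push board back in its rest, as it was, and let go.

Things in the scene. Friction and masses are not known exactly. Their poses are not given: they have to be found in the camera images.
- jig: Fixed plywood trough 325 x 190 mm with two aluminium rails. Origin on the bench under its middle; +x along the track from ramp foot to cradle (roughly to the robot's left), y across, z up. Rails lie 60 to 85 mm either side of the middle; the 120 mm gap between them is free down to the 12 mm base. Side walls 85 mm from the middle, 70 mm high. A green boring unit stands outside the wall away from the robot.
- ramp_foot (a point): Where the roller's centre is at the start, against two stops at the ramp's foot (62 mm high, only over the rails; the gap between them is open to the end). Axes as the jig; jig x -122, z 55.7 mm. Rail tops rise 7 degrees from z 24 at x -150 to z 36.3 at x -50, then run level to the open far end at x +150.
- guard_edge (a point): Middle of the lower front edge of the clear flat guard plate, on four posts, covering jig x +7 to +147 and 103 mm to either side; underside z 130, top z 137 mm; axes as the jig. It keeps an upright board from following the roller to the cradle: the board should lean 38 to 48 degrees, top back towards the ramp foot.
- roller_centre (a point): Centre of the plain steel roller, a cylinder 56 mm dia, 160 mm long, 0.4 to 0.85 kg, across the rails; y along its length, x and z turn as it rolls. Pushing takes about 1 to 4 N, most on the saddle's slope. Left alone it rolls back down the ramp, stays on the level, and rolls off either slope of the crest. Push it low, with the leaning board's face.
- board_grip (a point): Where to grip the plywood push board (190 long, 96 wide, 14 mm thick, 0.16 kg): mid-width, mid-thickness, 150 mm up from its lower edge, 40 below its top. In its axes y is along the width, and the length runs from lower edge to top along (-0.643, 0, 0.766); z is up as it leans in the rest. The front face looks along (0.766, 0, 0.643). Fingers close across the thickness, pointing down along it.
- board_centre (a point): The same board's middle, 95 mm from either end, mid-thickness; axes as board_grip.
- rest_seat (a point): Where board_centre lies when the board is fully home in its fixed wooden rest; axes then as the board's (x roughly to the robot's left, z up). A plate leaning 40 degrees backs the board's lower 105 mm on its -x side, a ledge square to it carries its lower edge, low cheeks (up to 50 mm) leave 9 mm free each side. Open in front and above; the board goes in and out along its length.
- glue: Green bottle with a white cap, 52 mm dia x 130, bystander; origin under it.
- tape: Roll of paper tape, 84 mm dia x 24, bystander; origin under it.
- driver: Screwdriver, bystander.
- hammer: Hammer, bystander.
- tin: Steel tin, 80 mm dia x 100, bystander; origin under it.
- offcut: Wood offcut 140 x 60 x 36, bystander; origin under it.
- grip: Black rubber handlebar grip, 120 mm long, 34 dia, bystander.
- jar: Glass jar, 72 mm dia x 85, bystander; origin under it.
- saddle_mid (a point): Middle of the range in which the saddle's crest may lie, jig x +55, z 42.8 mm. The saddle is a pair of dark steel strips fixed on the rails; its crest is 22 mm or less to either side of this point along the track, differently each time and not reported: feel or watch for it. Before the crest 12 degrees up over 31 mm; after it the cradle.
- cradle_level (a point): A point of the jig at the height of the roller's centre once it lies in the cradle (z 68.7 mm; on the crest 70.8, on the level rails 64.3); axes as the jig. The cradle is a shallow V: 12 degrees down for 15 mm, 20 up for 11 mm to a lip as high as the crest. Past the crest the roller drops forward 13 mm by itself; pushed 12 mm beyond that or rolled in fast, it goes over the lip.
Not all that is in view belongs to the job. What is shaped like the part that bears roller_centre but purple is not meant.

How it is judged (in metres and radians):
On the way, in this order (a step that is already met when the one before it is completed fails the run):
1. the push board is lifted out of its rest (distance between board_centre and rest_seat above 0.08 m), for 0.2 s.
2. the board has pushed the roller up the ramp (x of roller_centre in the frame of jig between -0.05 and 0.03 m and contact force between board and roller above 0.1 N).
3. the roller lies still in the cradle, with the board clear of it (z of roller_centre in the frame of cradle_level between -0.0025 and 0.0016 m and x of roller_centre in the frame of jig above 0.03 m and linear speed of roller below 0.02 m/s and contact force between board and roller below 0.05 N), for 0.3 s.
At the end, for the whole second after the job is handed in: The roller lies still in the cradle under the guard, past the crest and short of the lip (its centre at the cradle's height, -2.5 to +1.6 mm), and the push board leans in its rest as at the start, its middle within 20 mm of the seat, lean within 8 degrees, released and still (z of roller_centre in the frame of cradle_level between -0.0025 and 0.0016 m and x of roller_centre in the frame of jig above 0.03 m and linear speed of each of roller, board below 0.02 m/s and distance between board_centre and rest_seat below 0.02 m and angle between board's own z axis and vertical below 0.15 rad); the robot touches nothing.
It fails at once if the gripper or arm touches the roller (contact force between any of the fingers, the arm and roller above 0.5 N).
It fails at once if the roller is shoved hard (board on roller over 18 N) or driven faster than 0.5 m/s (contact force between board and roller above 18 N or linear speed of roller above 0.5 m/s).
It fails at once if the roller leaves the jig (x of roller_centre in the frame of jig above 0.14 m or height (world z) of roller_centre below 0.045 m).
It fails at once if a bystander is moved more than 25 mm (distance of any of glue, tape, driver, hammer, tin, offcut, grip, jar from where it was at the start of the episode above 0.025 m).
It also fails if it takes over 72 s, if anything falls off the work surface, if the arm or the gripper's body presses on something with over 40 N, if the wrist force passes 120 N, or if a joint passes its speed limit or range.

### The arm

A 7-joint arm with a two-finger parallel gripper is mounted at the origin on the work surface. World frame = base frame: x ahead of the robot, y to its left, z up, the work surface at z = 0. Lengths are in m, angles in degrees, forces in N, time in s.
With the tool pointing down it reaches from about 0.425 to 0.8 m from the base axis. Payload 8.3 kg.
Tool frame: the origin (TCP) lies at the very end of the fingers, on their centre line; the grasp point (between the pads) lies 19 mm behind it (bot.pinch_z is the distance from the TCP to the grasp point, in m); z points along the fingers, y is the direction in which the jaws open and shut (so a half turn about z gives the same grasp; the last joint's range is limited). The gripper opens to 85 mm and grips with 20 to 120 N. Pads are 22 mm wide; open, the fingers measure 114 mm over their backs; the gripper's body (76 mm by 85 mm) begins 54 mm behind the grasp point. The pads swing forward as they close: fully open they stand 13 mm farther back than shut.
Start: joints at [-80.208, 21.967, 0.94, 78.501, -0.361, 79.538, -2.664], TCP at [0.145, 0.608, 0.231] pointing down, gripper open.
Joint ranges: [-169.22, 169.22], [-14.56, 117.87], [-87.37, 89.26], [10.42, 133.3], [-82.24, 262.24], [0.94, 117.77], [-172.7, 172.7]. Speed limits (degrees/s): [136.94, 136.94, 172.46, 172.46, 180, 180, 180].

### API

Orientations are given as a 3x3 rotation matrix whose columns are the frame's x, y, z axes.
In Python, from workcell import get_obs, optics, ticket, bot gives the robot as it stands.
- The arm moves only by the tool servo_tool, never from a script. Its argument "commands" is a list of rows, each a list of 3 entries, a list of its own where there are three numbers: the shift along the tool's x, y, z as a fraction of full scale, then the turn, a rotation vector about the tool's x, y, z as a fraction of full scale, then the opening, from 0 (shut) to 1 (fully open). In form: [[[dx, dy, dz], [rx, ry, rz], gripper], ...]. A call has 1 to 20 rows; each row shifts and turns the commanded pose from where the row before left it, along the tool's axes as they then stand; what a row does not reach is not made up. Full scale, the value 1, is 0.08 m for a shift and 360 degrees for a turn. A row lasts 1/10 s, in which the tool goes at most 50 mm and 8.59 degrees, less where a joint would pass 70% of its speed; a pose out of reach is approached as far as the arm can. A call with a number of a shift or a turn outside -1 to 1 is refused whole. A call with a gripper value outside its range is refused whole. The fingers move at their own pace and stop on an object; "force" is the grip in N (left out, the last holds). Time passes only in rows, so rows that do not move let the fingers close. It gives the time, the measured TCP pose, the force and the opening at its end, in the units of the state.
- get_obs(): the state, without advancing time (a new reading comes with each control period).
- optics.read_camera(name): name is "side" or "top" or "wrist"; returns a dict with "frame" (384x512x3 uint8, red, green, blue), "fx", "fy", "cx", "cy" (pixels), "dist" ([k1, k2, p1, p2, k3] as OpenCV has them; the pictures are not rectified), "world_to_cam" (4x4, takes a point from world to camera coordinates); the wrist camera has in their place "T_tool_cam" (4x4, takes a point from camera to tool coordinates, whose origin is the TCP and whose axes are the flange's). Camera axes: x right, y down, z forward; pixel columns grow to the right and rows downward; lengths in m; the calibration is good to about 2 mm. A picture is of the moment at which its call begins: read the wrist's pose just before it. There is no depth.
- ticket.finish_job(): hands the job in, once; it reports no verdict.
The state is a dict: "clock": time; "qpos": joint angles; "joint_velocities": joint speeds; "effort": joint torques, N m; "tool_pos": TCP position; "ee_rot": TCP orientation; "wrist_force": force on the tool from outside, world axes, zero at the start; "wrist_torque": the same for the moment, N m; "width": finger opening in m.
Only numpy, scipy, OpenCV 4.12 (cv2) and the standard library are available. Lean on these libraries where they do the work, as an engineer would, in place of code of your own. Each camera call takes 0.05 s, during which the arm holds its last target.

## Working session

There is one attempt and no reset: what is moved stays moved. The work goes in short steps, Python scripts to look and compute and a tool call to move; the robot and the scene stay as the last step left them, time stands still between calls to the robot, and variables do not carry over. Pictures are saved under pics/ and viewed, and the job is handed in when it is done.

Besides the shell and the picture viewer there is one more tool, called after "Request:" in YAML: its name, and indented under it one key for each argument. servo_tool: Moves the arm, as the interface text tells. Shift numbers are shares of 0.08 m and turn numbers shares of 360 degrees, none past 1 either way. Its arguments: {"type":"object","properties":{"commands":{"type":"array"},"force":{"type":"number"}},"required":["commands"]}

```bash
ls; mkdir -p pics; python3 - <<'E'
from workcell import get_obs, optics, ticket, bot
import cv2, numpy as np
np.set_printoptions(precision=4,suppress=True)
print(get_obs()); print(bot.pinch_z)
for n in ["side","top","wrist"]:
    d=optics.read_camera(n)
    cv2.imwrite(f"pics/{n}0.png",cv2.resize(d["frame"][:,:,::-1],(800,600)))
    cv2.imwrite(f"pics/{n}0raw.png",d["frame"][:,:,::-1])
    print(n,{k:v for k,v in d.items() if k!="frame"})
E
```

```text
pics
{'clock': 0.0, 'qpos': array([-80.2066,  22.0142,   0.9395,  78.5622,  -0.3595,  79.5363,
        -2.6624]), 'joint_velocities': array([-0.0348, -0.0938,  0.0503,  0.01  ,  0.1012,  0.0688, -0.0109]), 'effort': array([  0.0004, -62.7592,   0.8448, -37.1812,   0.0168,   0.0143,
         0.    ]), 'tool_pos': array([0.1447, 0.6075, 0.2303]), 'ee_rot': array([[-0.9728,  0.2316, -0.0004],
       [ 0.2316,  0.9728, -0.0019],
       [-0.0001, -0.0019, -1.    ]]), 'wrist_force': array([ 0.2303, -1.0881, -0.2069]), 'wrist_torque': array([-0.0002,  0.0403, -0.0085]), 'width': 0.08558686407880332}
0.0187
side {'fx': 411.0626450447746, 'fy': 411.0626450447746, 'cx': 253.4841387485453, 'cy': 192.29411953304796, 'dist': array([0.0358, 0.    , 0.    , 0.    , 0.    ]), 'world_to_cam': array([[-0.9894, -0.144 ,  0.0204,  0.4994],
       [-0.1011,  0.5803, -0.8081,  0.1016],
       [ 0.1046, -0.8015, -0.5887,  1.5201],
       [ 0.    ,  0.    ,  0.    ,  1.    ]])}
top {'fx': 359.21142504097406, 'fy': 359.21142504097406, 'cx': 261.98120161194913, 'cy': 191.9731279893866, 'dist': array([-0.0453,  0.    ,  0.    ,  0.    ,  0.    ]), 'world_to_cam': array([[-0.0365, -0.9993,  0.0025,  0.0775],
       [-0.9751,  0.0351, -0.2189,  0.5173],
       [ 0.2187, -0.0104, -0.9757,  1.0613],
       [ 0.    ,  0.    ,  0.    ,  1.    ]])}
wrist {'fx': 285.63247926057767, 'fy': 285.63247926057767, 'cx': 258.351898182705, 'cy': 190.9104255749729, 'dist': array([-0.0045,  0.    ,  0.    ,  0.    ,  0.    ]), 'T_tool_cam': array([[ 0.0011, -0.9456, -0.3254,  0.0839],
       [ 1.    ,  0.001 ,  0.0003, -0.0003],
       [ 0.0001, -0.3254,  0.9456, -0.1419],
       [ 0.    ,  0.    ,  0.    ,  1.    ]])}
```

View pics/side0.png

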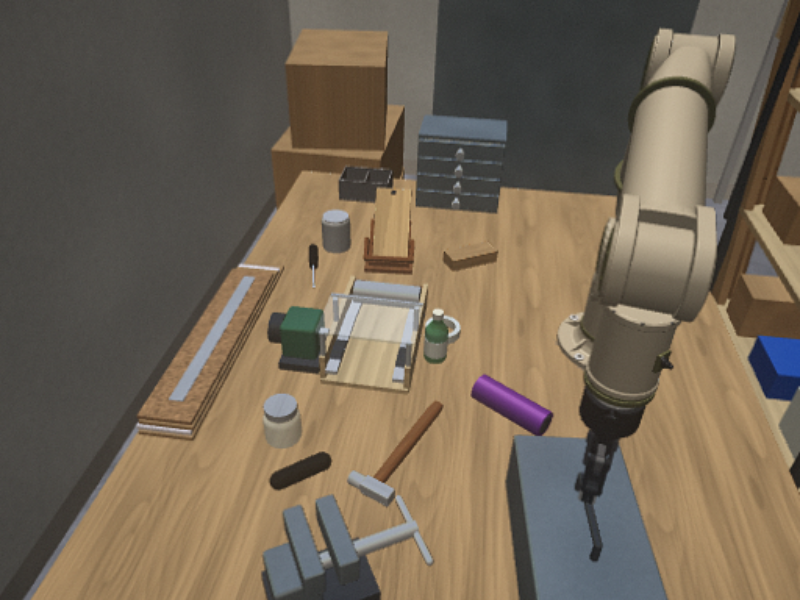

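View pics/top0.png

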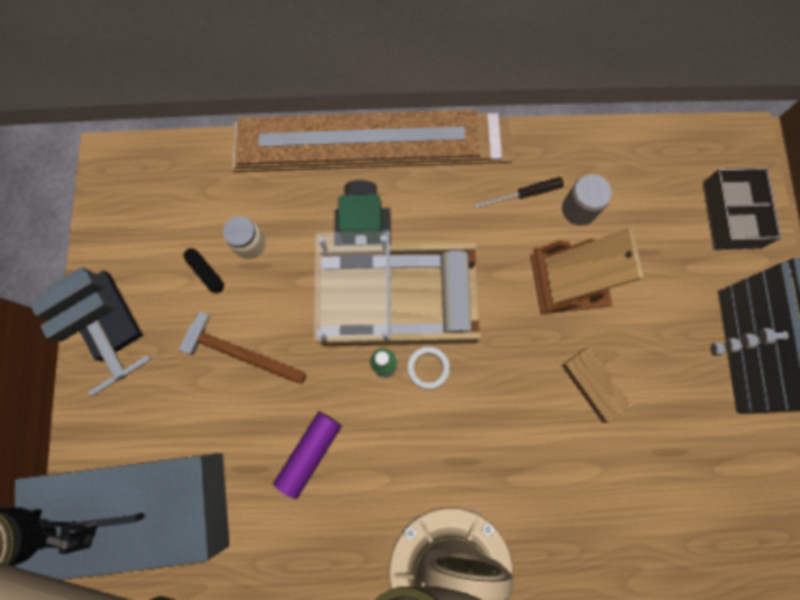

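View pics/wrist0.png

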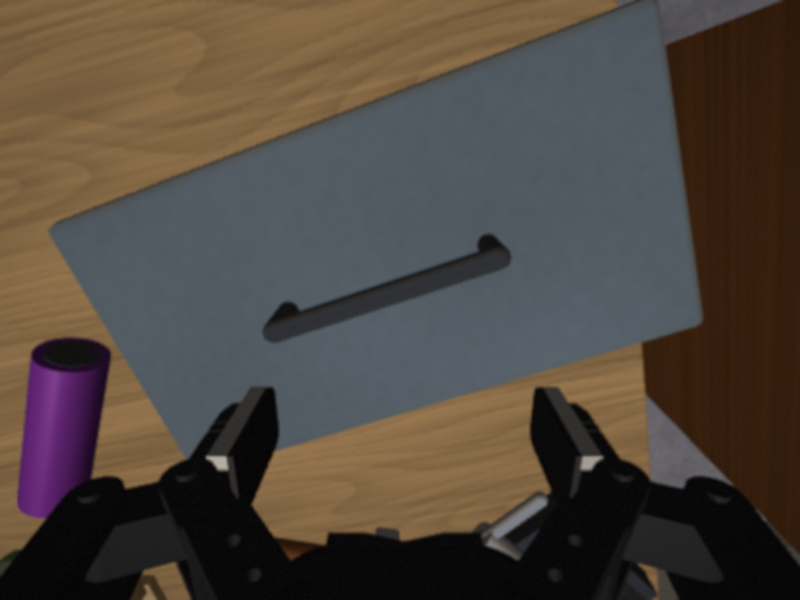

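```bash
python3 - <<'E'
import cv2
t=cv2.imread("pics/top0raw.png"); s=cv2.imread("pics/side0raw.png")
def crop(im,x0,y0,w,h,k,name):
    c=cv2.resize(im[y0:y0+h,x0:x0+w],None,fx=k,fy=k,interpolation=cv2.INTER_CUBIC)
    for i in range(0,w,10):
        cv2.putText(c,str(x0+i),(i*k,8),0,0.3,(255,255,255),1); cv2.line(c,(i*k,10),(i*k,14),(255,255,255),1)
    for j in range(0,h,10):
        cv2.putText(c,str(y0+j),(0,j*k+3),0,0.3,(255,255,255),1); cv2.line(c,(18,j*k),(22,j*k),(255,255,255),1)
    cv2.imwrite("pics/"+name,c)
crop(t,190,140,125,90,6,"c_top_jig.png")
crop(t,330,135,90,75,8,"c_top_rest.png")
crop(s,190,170,95,85,7,"c_side_jig.png")
crop(s,220,110,60,70,8,"c_side_rest.png")
E
```

```text
(no output)
```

View pics/c_top_jig.png

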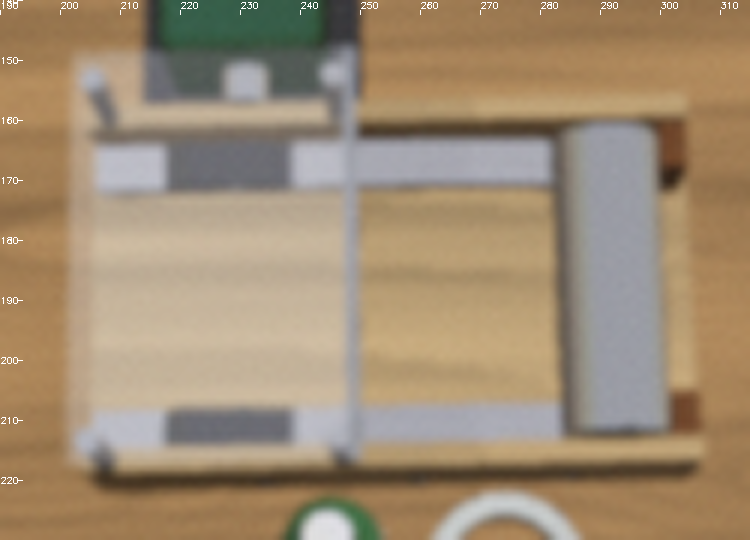

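View pics/c_top_rest.png

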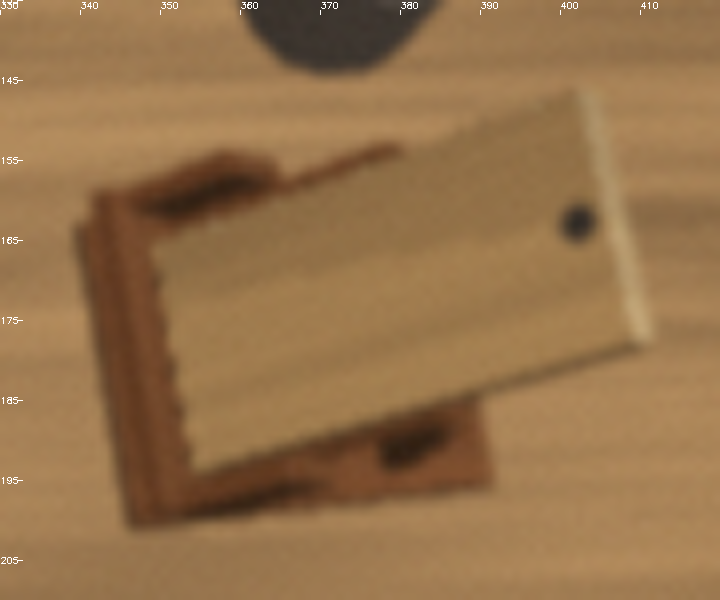

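View pics/c_side_jig.png

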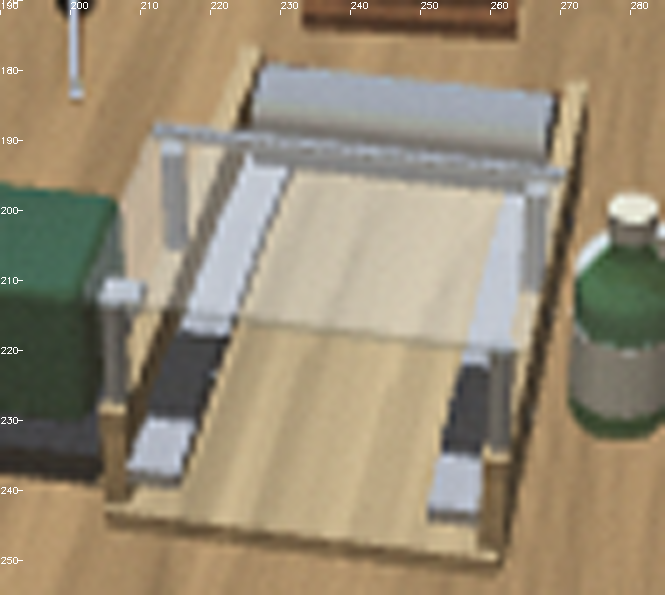

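View pics/c_side_rest.png

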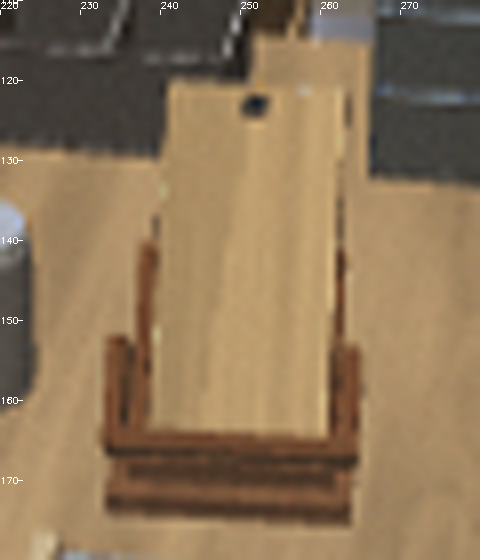

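```bash
cat > h.py <<'E'
import numpy as np, cv2
from scipy.optimize import least_squares
from workcell import get_obs, optics, ticket, bot
np.set_printoptions(precision=4,suppress=True)
def proj(d,P,T=None):
    W=d["world_to_cam"] if T is None else T
    P=np.asarray(P,float).reshape(-1,3)
    r,_=cv2.Rodrigues(W[:3,:3])
    K=np.array([[d["fx"],0,d["cx"]],[0,d["fy"],d["cy"]],[0,0,1.]])
    return cv2.projectPoints(P,r,W[:3,3],K,np.asarray(d["dist"]))[0][:,0]
def wristT(d,o):
    T=np.eye(4);T[:3,:3]=o["ee_rot"];T[:3,3]=o["tool_pos"]
    return np.linalg.inv(T@d["T_tool_cam"])
def Rz(a): c,s=np.cos(a),np.sin(a); return np.array([[c,-s,0],[s,c,0],[0,0,1.]])
L=np.array([-0.643,0,0.766]);N=np.array([0.766,0,0.643]);Yb=np.array([0,1.,0])
def save(img,name,box,k,lines=()):
    x0,y0,w,h=box
    c=cv2.resize(img[y0:y0+h,x0:x0+w,::-1],None,fx=k,fy=k,interpolation=cv2.INTER_CUBIC)
    for a,b,col in lines:
        f=lambda p:tuple(int(round(v)) for v in ((p[0]+.5-x0)*k,(p[1]+.5-y0)*k))
        cv2.line(c,f(a),f(b),col,1,cv2.LINE_AA)
    cv2.imwrite("pics/"+name,c)
E
cat > fit.py <<'E'
from h import *
t=optics.read_camera("top");s=optics.read_camera("side")
J=[(t,(7,-103,137),(248,149)),(t,(7,103,137),(247.5,218)),(t,(150,-60,36.3),(205,171.5)),(t,(150,60,36.3),(204.5,208.5)),
(t,(-122,-80,83.7),(291,160.5)),(t,(-122,80,83.7),(292.5,211.5)),
(s,(162.5,-95,0),(204.5,245)),(s,(162.5,95,0),(260,251)),(s,(150,-60,36.3),(214.5,237.5)),(s,(150,60,36.3),(250,241.5)),
(s,(7,-103,137),(211.5,188.5)),(s,(7,103,137),(269,194.5)),]
def f(p):
    R=Rz(p[2]);return np.concatenate([proj(d,R@(np.array(q)/1000)+[p[0],p[1],0])[0]-u for d,q,u in J])
r=least_squares(f,[0.45,0.05,1.57],loss="soft_l1");print("jig",r.x[:2],np.degrees(r.x[2]));print(f(r.x).reshape(-1,2))
h=48;
B=[(t,-95,-48,7,(349,165.5)),(t,-95,48,7,(353,194)),(t,95,-48,7,(401.7,147)),(t,95,48,7,(407.5,178.5)),(t,95,48,-7,(410.5,178)),
(s,95,-48,7,(240,120.5)),(s,95,48,7,(262,122))]
def g(p):
    R=Rz(p[3]);return np.concatenate([proj(d,R@((L*l+Yb*y+N*n)/1000)+p[:3])[0]-u for d,l,y,n,u in B])
b=least_squares(g,[0.5,-0.25,0.1,1.57],loss="soft_l1");print("board c",b.x[:3],np.degrees(b.x[3]));print(g(b.x).reshape(-1,2))
R=Rz(b.x[3]);print("grip",R@(L*.055)+b.x[:3])
np.save("jig.npy",r.x);np.save("board.npy",b.x)
RJ=Rz(r.x[2]);W=lambda q:RJ@(np.array(q)/1000)+[r.x[0],r.x[1],0]
for nm,d,bj,kj,bb,kb in(("top",t,(190,140,125,90),6,(330,135,90,75),8),("side",s,(190,170,95,85),7,(220,110,60,70),8)):
    ln=[]
    def poly(pts,col,W=W):
        q=proj(d,[W(p) for p in pts])
        for i in range(len(q)): ln.append((q[i],q[(i+1)%len(q)],col))
    poly([(7,-103,137),(147,-103,137),(147,103,137),(7,103,137)],(0,0,255))
    for sg in(-1,1): poly([(-50,60*sg,36.3),(150,60*sg,36.3),(150,85*sg,36.3),(-50,85*sg,36.3)],(0,255,0))
    poly([(-162.5,-95,0),(162.5,-95,0),(162.5,95,0),(-162.5,95,0)],(255,0,0))
    for c in (33,55,77): poly([(c,-60,42.8),(c,-85,42.8)],(0,255,255)); poly([(c,60,42.8),(c,85,42.8)],(0,255,255))
    save(d["frame"],f"o_{nm}_jig.png",bj,kj,ln)
    ln=[];poly([(-95,-48,7),(95,-48,7),(95,48,7),(-95,48,7)],(0,0,255),lambda q:R@((L*q[0]+Yb*q[1]+N*q[2])/1000)+b.x[:3])
    save(d["frame"],f"o_{nm}_rest.png",bb,kb,ln)
# crest
for px,z in((217,38),(238,36.3),):
    for row,y in((209,72),(167,-72)):
        e=lambda x:proj(t,W((x[0],y,z)))[0][0]-px
        print("saddle end px",px,y,least_squares(e,[50.]).x)
E
python3 fit.py
```

```text
jig [0.5349 0.0907] 88.1188652792884
[[ 0.6299 -1.2988]
 [ 0.8005 -1.5852]
 [ 0.1966 -0.3663]
 [-0.4858 -0.6224]
 [-0.2346 -0.05  ]
 [-0.5979 -0.1087]
 [ 0.0106  1.4528]
 [ 0.1411  3.3239]
 [ 0.6845 -0.1457]
 [ 0.6082  0.7449]
 [ 0.9948 -1.6465]
 [ 2.0954 -0.5005]]
board c [ 0.5621 -0.295   0.0989] 94.26580469906754
[[-0.845  -0.3229]
 [ 0.0446 -0.1936]
 [-0.1267 -0.9057]
 [ 0.7319 -0.3855]
 [ 0.1209  0.5287]
 [ 0.7164  0.5995]
 [ 1.1424  0.2282]]
grip [ 0.5647 -0.3303  0.141 ]
saddle end px 217 72 [108.6263]
saddle end px 217 -72 [112.0566]
saddle end px 238 72 [42.9329]
saddle end px 238 -72 [44.5133]
```

View pics/o_top_jig.png

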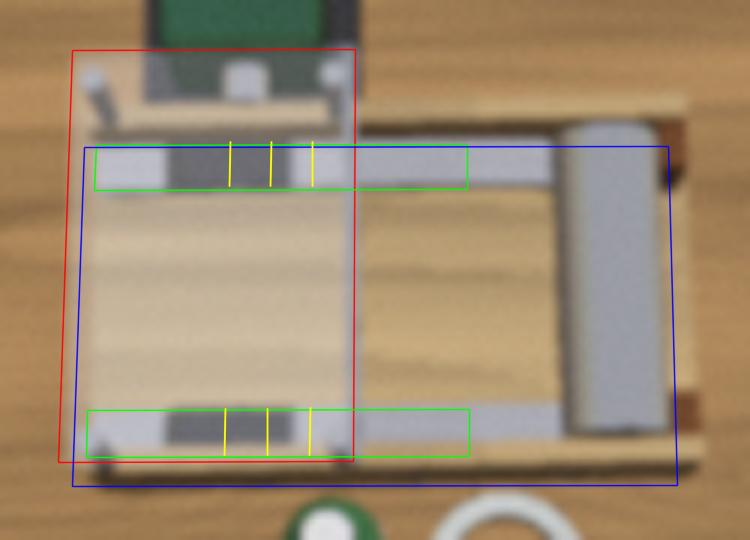

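View pics/o_side_jig.png

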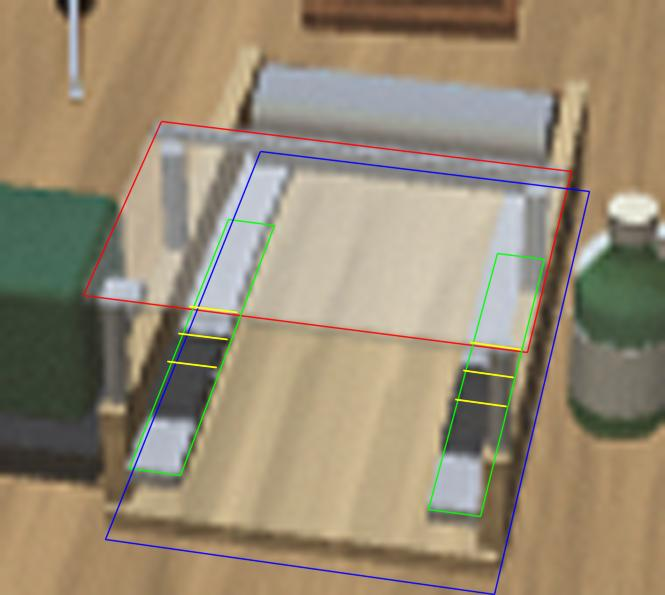

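View pics/o_top_rest.png

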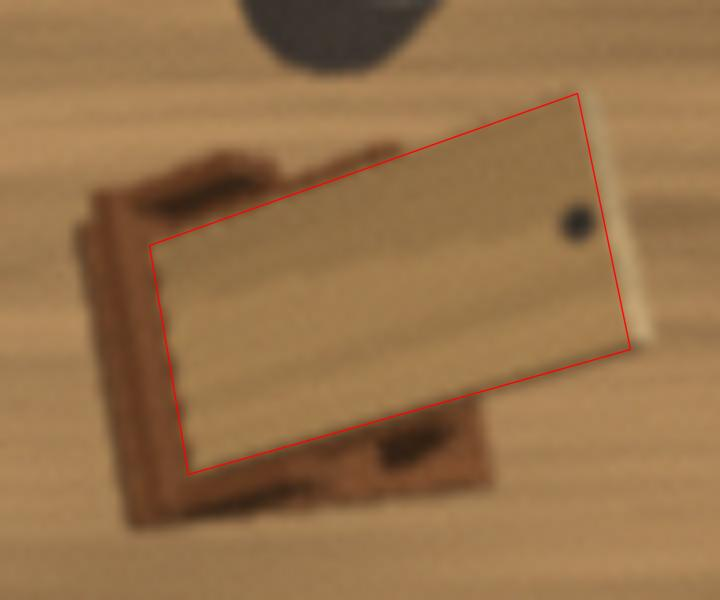

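View pics/o_side_rest.png

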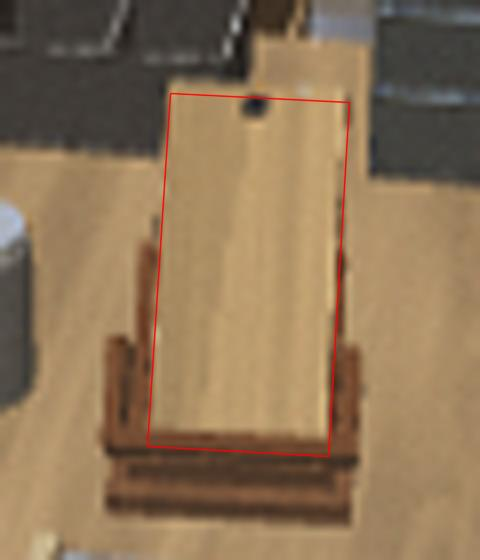

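```bash
sed -i 's/162\.5,-95,0),(204\.5/150,-95,0),(204.5/; s/162\.5,95,0),(260/150,95,0),(260/; s/poly(\[(-162.5,-95,0),(162.5,-95,0),(162.5,95,0),(-162.5,95,0)\]/poly([(-175,-95,0),(150,-95,0),(150,95,0),(-175,95,0)]/; s/-u for/+0.5-u for/' fit.py
cat >> fit.py <<'E'
for (u,v),y in(((215.5,217.5),-72),((208,230),-72),((259,222),72),((254,235),72)):
    e=lambda x:proj(s,W((x[0],y,37)))[0][1]+.5-v
    print("side saddle",v,y,least_squares(e,[50.]).x)
E
python3 fit.py
```

```text
jig [0.537  0.0922] 88.10758584083996
[[ 0.6237 -1.4599]
 [ 0.7571 -1.8071]
 [ 0.2452 -0.4945]
 [-0.4557 -0.7808]
 [-0.2381 -0.1814]
 [-0.6281 -0.2813]
 [ 0.7908 -0.3441]
 [ 0.5544  1.4411]
 [ 0.454   0.5738]
 [ 0.3933  1.4747]
 [ 0.8022 -0.9707]
 [ 1.9276  0.1904]]
board c [ 0.563  -0.2925  0.1021] 94.25172048807073
[[-0.9047 -0.3484]
 [-0.0187 -0.1526]
 [-0.0994 -1.046 ]
 [ 0.7636 -0.4424]
 [ 0.1644  0.479 ]
 [ 0.9199  0.6549]
 [ 1.3943  0.2877]]
grip [ 0.5656 -0.3277  0.1442]
saddle end px 217 72 [107.1259]
saddle end px 217 -72 [110.5874]
saddle end px 238 72 [41.4061]
saddle end px 238 -72 [43.0163]
side saddle 217.5 -72 [43.7436]
side saddle 230 -72 [111.8658]
side saddle 222 72 [39.4596]
side saddle 235 72 [108.5409]
```

View pics/o_top_jig.png

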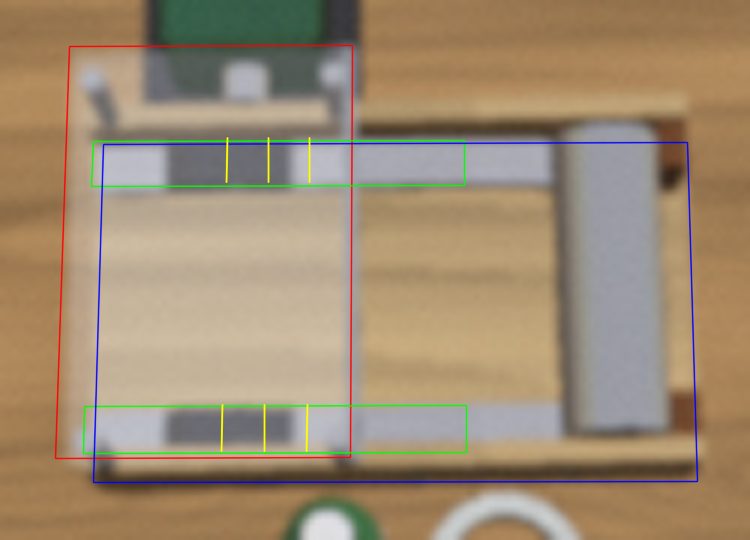

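View pics/o_side_jig.png

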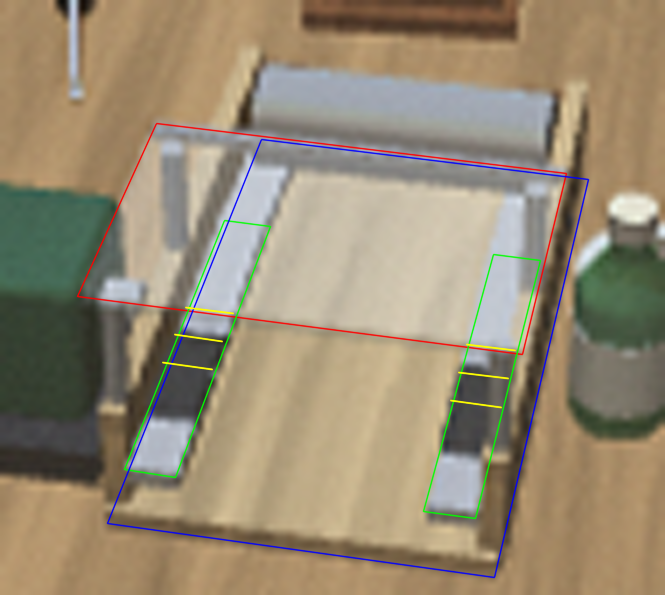

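```bash
python3 - <<'E'
from h import *
print([a for a in dir(bot) if a[0]!='_'],[a for a in dir(optics) if a[0]!='_'])
E
cat > plan.py <<'E'
# usage: from plan import *; steps(target_pos,target_R) prints fractions from current measured pose
from h import *
from scipy.spatial.transform import Rotation as Ro
def rows(p0,R0,p1,R1,n):
    rv=Ro.from_matrix(R0.T@R1).as_rotvec(degrees=True)
    print("tot rot deg(tool)",rv,"shift mm(world)",(p1-p0)*1000,"tool",R0.T@(p1-p0)*1000)
    # straight line, constant turn per row
    for i in range(n):
        Ri=R0@Ro.from_rotvec(rv*i/n,degrees=True).as_matrix()
        d=Ri.T@((p1-p0)/n)
        print(np.round(d/0.08,4).tolist(),np.round(rv/n/360,5).tolist())
def grasp_R(yaw,lean=40.):
    xb=Rz(yaw)@[1,0,0];yb=Rz(yaw)@[0,1,0];a=np.radians(lean)
    l=-np.sin(a)*xb+np.cos(a)*np.array([0,0,1]);n=np.cos(a)*xb+np.sin(a)*np.array([0,0,1])
    return np.column_stack([yb,n,-l])
E
python3 - <<'E'
from plan import *
o=get_obs();b=np.load("board.npy");print(grasp_R(b[3]))
p,R=o["tool_pos"],o["ee_rot"]
Rv=grasp_R(b[3],0)
rows(p,R,np.array([0.45,0.35,0.36]),Rv,9)
E
```

```text
['PlanningError', 'pinch_z'] ['read_camera']
[[-0.9972 -0.0568 -0.0477]
 [-0.0741  0.7639  0.641 ]
 [ 0.      0.6428 -0.766 ]]
tot rot deg(tool) [ -0.0263  -0.0068 -17.6489] shift mm(world) [ 305.2505 -257.8958  128.9588] tool [-356.6921 -180.212  -128.8906]
[-0.4954, -0.2503, -0.179] [-1e-05, -0.0, -0.00545]
[-0.4866, -0.2671, -0.179] [-1e-05, -0.0, -0.00545]
[-0.4771, -0.2836, -0.179] [-1e-05, -0.0, -0.00545]
[-0.4672, -0.2997, -0.179] [-1e-05, -0.0, -0.00545]
[-0.4566, -0.3155, -0.179] [-1e-05, -0.0, -0.00545]
[-0.4456, -0.331, -0.1791] [-1e-05, -0.0, -0.00545]
[-0.434, -0.346, -0.1791] [-1e-05, -0.0, -0.00545]
[-0.4219, -0.3606, -0.1791] [-1e-05, -0.0, -0.00545]
[-0.4093, -0.3749, -0.1791] [-1e-05, -0.0, -0.00545]
```

Candidates for the roller: grey cylinder in the jig at top-raw (291,186), matching; the purple tube (196,291) is the decoy. The board is the leaning plywood at (378,168); the offcut (382,245) isn't it. The crops already confirm both.

Request:
servo_tool:
  commands:
    - [[-0.49,-0.25,-0.18],[0,0,-0.0055],1]
    - [[-0.49,-0.27,-0.18],[0,0,-0.0055],1]
    - [[-0.48,-0.28,-0.18],[0,0,-0.0055],1]
    - [[-0.47,-0.3,-0.18],[0,0,-0.0055],1]
    - [[-0.46,-0.315,-0.18],[0,0,-0.0055],1]
    - [[-0.445,-0.33,-0.18],[0,0,-0.0055],1]
    - [[-0.435,-0.345,-0.18],[0,0,-0.0055],1]
    - [[-0.42,-0.36,-0.18],[0,0,-0.0055],1]
    - [[-0.41,-0.375,-0.18],[0,0,-0.0055],1]
    - [[0,0,0],[0,0,0],1]
  force: 40

```text
clock: 1.35
tool_pos: [0.4568, 0.3446, 0.3632]
ee_rot: [[-0.998, -0.067, 0.005], [-0.067, 0.998, -0.0], [-0.005, -0.001, -1.0]]
wrist_force: [0.4, 0.2, -0.6]
width: 0.0858
```

```bash
python3 - <<'E'
from plan import *
o=get_obs();b=np.load("board.npy")
p,R=o["tool_pos"],o["ee_rot"];print(p,R,o["qpos"])
Rv=grasp_R(b[3],0)
rows(p,R,np.array([0.54,0.05,0.36]),Rv,7)
rows(np.array([0.54,0.05,0.36]),Rv,np.array([0.56,-0.30,0.36]),Rv,8)
E
```

```text
[0.4568 0.3446 0.3632] [[-0.9977 -0.0669  0.0051]
 [-0.0669  0.9978 -0.0004]
 [-0.005  -0.0007 -1.    ]] [-50.0586  13.8433  12.5661  73.0308  -2.7923  93.2256  55.8208]
tot rot deg(tool) [-0.043   0.2881 -0.4164] shift mm(world) [  83.1988 -294.6048   -3.2165] tool [ -63.289  -299.5076    3.7545]
[-0.113, -0.5348, 0.0067] [-2e-05, 0.00011, -0.00017]
[-0.1125, -0.535, 0.0066] [-2e-05, 0.00011, -0.00017]
[-0.1119, -0.5351, 0.0064] [-2e-05, 0.00011, -0.00017]
[-0.1114, -0.5352, 0.0063] [-2e-05, 0.00011, -0.00017]
[-0.1108, -0.5353, 0.0062] [-2e-05, 0.00011, -0.00017]
[-0.1103, -0.5354, 0.006] [-2e-05, 0.00011, -0.00017]
[-0.1097, -0.5355, 0.0059] [-2e-05, 0.00011, -0.00017]
tot rot deg(tool) [0. 0. 0.] shift mm(world) [  20. -350.    0.] tool [   6.0035 -350.5196    0.    ]
[0.0094, -0.5477, 0.0] [0.0, 0.0, 0.0]
[0.0094, -0.5477, 0.0] [0.0, 0.0, 0.0]
[0.0094, -0.5477, 0.0] [0.0, 0.0, 0.0]
[0.0094, -0.5477, 0.0] [0.0, 0.0, 0.0]
[0.0094, -0.5477, 0.0] [0.0, 0.0, 0.0]
[0.0094, -0.5477, 0.0] [0.0, 0.0, 0.0]
[0.0094, -0.5477, 0.0] [0.0, 0.0, 0.0]
[0.0094, -0.5477, 0.0] [0.0, 0.0, 0.0]
```

Request:
servo_tool:
  commands:
    - [[-0.113,-0.535,0],[0,0,0],1]
    - [[-0.113,-0.535,0],[0,0,0],1]
    - [[-0.112,-0.535,0],[0,0,0],1]
    - [[-0.111,-0.535,0],[0,0,0],1]
    - [[-0.111,-0.535,0],[0,0,0],1]
    - [[-0.11,-0.535,0],[0,0,0],1]
    - [[-0.11,-0.535,0],[0,0,0],1]
    - [[0,0,0],[0,0,0],1]
    - [[0,0,0],[0,0,0],1]

```text
clock: 2.25
tool_pos: [0.5363, 0.0559, 0.3609]
ee_rot: [[-0.997, -0.074, -0.0], [-0.074, 0.997, 0.0], [0.0, 0.0, -1.0]]
wrist_force: [-0.4, 0.7, 0.3]
width: 0.0855
```

```bash
cat > shot.py <<'E'
import sys
from h import *
import pickle
def shot(name):
    o=get_obs();d=optics.read_camera("wrist");d["T"]=wristT(d,o);pickle.dump((o,d),open(f"pics/{name}.pkl","wb"))
    return o,d
if __name__=="__main__":
    o,d=shot(sys.argv[1]);print(o["tool_pos"])
    c=cv2.resize(d["frame"][:,:,::-1],(768,576),interpolation=cv2.INTER_CUBIC)
    for i in range(0,512,50): cv2.putText(c,str(i),(int(i*1.5),9),0,.35,(0,0,255),1); cv2.line(c,(int(i*1.5),10),(int(i*1.5),15),(0,0,255))
    for i in range(0,384,50): cv2.putText(c,str(i),(0,int(i*1.5)+4),0,.35,(0,0,255),1)
    cv2.imwrite(f"pics/{sys.argv[1]}.png",c)
E
python3 shot.py w1
```

```text
[0.5363 0.0559 0.3609]
```

View pics/w1.png

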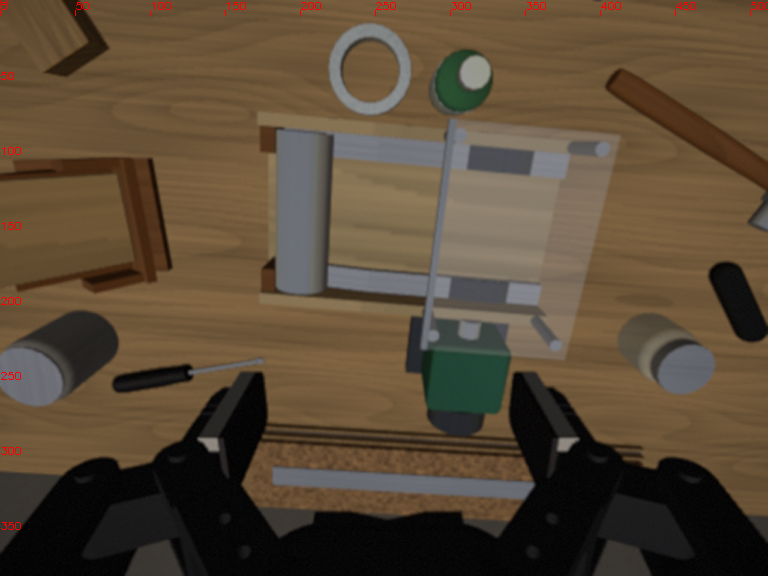

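```bash
cat > fit2.py <<'E'
from h import *
import pickle
o,w=pickle.load(open("pics/w1.pkl","rb"))
J=[((150,60,36.3),(565,178)),((150,85,36.3),(569,153)),((150,-60,36.3),(541,283)),((150,-85,36.3),(537,304)),
((7,103,137),(452,120)),((7,-103,137),(427,347)),((147,103,137),(619,136)),((147,-103,137),(565,359))]
def f(p):
    R=Rz(p[2]);return np.concatenate([proj(w,R@(np.array(q)/1000)+[p[0],p[1],0],w["T"])[0]+.5-np.array(u)/1.5 for q,u in J])
r=least_squares(f,[0.53,0.09,1.54],loss="soft_l1");print("jig",r.x[:2],np.degrees(r.x[2]));print(f(r.x).reshape(-1,2))
np.save("jigw.npy",r.x)
for nm,p in(("w",r.x),("old",np.load("jig.npy"))):
  R=Rz(p[2]);W=lambda q:R@(np.array(q)/1000)+[p[0],p[1],0]
  for u,y,z in((470/1.5,60,36.3),(532/1.5,60,38),(451/1.5,-60,36.3),(508/1.5,-60,38)):
    print(nm,"saddle",y,least_squares(lambda x:proj(w,W((x[0],y,z)),w["T"])[0][0]+.5-u,[50.]).x)
p=r.x;R=Rz(p[2]);W=lambda q:R@(np.array(q)/1000)+[p[0],p[1],0]
ln=[]
def poly(pts,col):
    q=proj(w,[W(p) for p in pts],w["T"])
    for i in range(len(q)): ln.append((q[i],q[(i+1)%len(q)],col))
poly([(7,-103,137),(147,-103,137),(147,103,137),(7,103,137)],(0,0,255))
for sg in(-1,1): poly([(-50,60*sg,36.3),(150,60*sg,36.3),(150,85*sg,36.3),(-50,85*sg,36.3)],(0,255,0))
poly([(-175,-95,0),(150,-95,0),(150,95,0),(-175,95,0)],(255,0,0))
th=np.linspace(0,2*np.pi,24)
for y in(-80,80): poly([(-122+28*np.cos(a),y,55.7+28*np.sin(a)) for a in th],(255,0,255))
for c in (42,73,110): poly([(c,-60,42.8),(c,-85,42.8)],(0,255,255)); poly([(c,60,42.8),(c,85,42.8)],(0,255,255))
save(w["frame"],"o_w1.png",(160,65,260,180),3,ln)
E
python3 fit2.py
```

```text
jig [0.5351 0.088 ] 89.50355126989459
[[-0.3223 -0.0979]
 [ 0.4699  0.1728]
 [ 0.6073  1.1639]
 [ 0.421   0.6227]
 [-2.3044 -1.6558]
 [-4.3333  1.6078]
 [ 1.3648 -1.7377]
 [ 0.2813  0.8881]]
w saddle 60 [48.8937]
w saddle 60 [114.5075]
w saddle -60 [44.6054]
w saddle -60 [110.0665]
old saddle 60 [43.7024]
old saddle 60 [109.7901]
old saddle -60 [42.2859]
old saddle -60 [108.177]
```

View pics/o_w1.png

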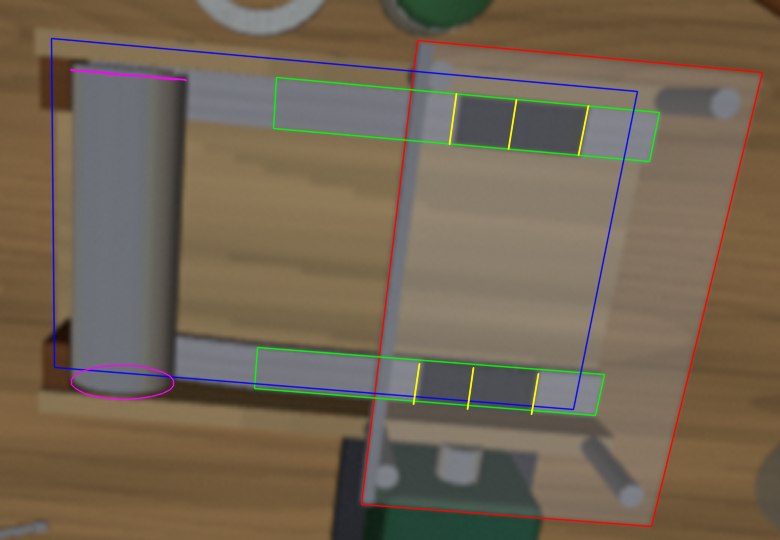

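```bash
python3 - <<'E'
from plan import *
t=optics.read_camera("top");s=optics.read_camera("side")
def ray(d,uv):
    K=np.array([[d["fx"],0,d["cx"]],[0,d["fy"],d["cy"]],[0,0,1.]])
    n=cv2.undistortPoints(np.array([[uv]],float),K,d["dist"])[0,0]
    W=d["world_to_cam"];R=W[:3,:3];c=-R.T@W[:3,3];return c,R.T@np.array([n[0],n[1],1])
def atz(d,uv,z): c,v=ray(d,uv);return c+v*(z-c[2])/v[2]
for uv in((460,187),(473,264),(512,167)):
    print("cab",[atz(t,uv,z)[:2] for z in(0,.15)])
for uv in((455,110),(452,123),(497,158)): print("bin",atz(t,uv,0.04))
# cabinet height: side image top front-left corner (268,88)/.. px display(419,138)->raw
for uv,uv2 in(((268,88),(267,128)),((324,90),(319,134))):
    b=atz(s,uv2,0);c,v=ray(s,uv);k=(b[1]-c[1])/v[1];print("cab base",b,"top",c+v*k)
b=np.load("board.npy");R=grasp_R(b[3]);g=Rz(b[3])@(L*.055)+b[:3]
pre=g+R[:,2]*(0.0187-0.13);print("pre",pre,"hand200",pre-R[:,2]*.2)
o=get_obs();Rv=grasp_R(b[3],0)
pA=np.array([0.565,-0.25,0.36])
rows(o["tool_pos"],o["ee_rot"],pA,Rv,7)
E
```

```text
cab [array([ 0.5259, -0.6034]), array([ 0.4931, -0.5154])]
cab [array([ 0.2726, -0.6073]), array([ 0.2729, -0.5188])]
cab [array([ 0.5893, -0.7986]), array([ 0.5483, -0.6851])]
bin [ 0.7852 -0.6069  0.04  ]
bin [ 0.7382 -0.5886  0.04  ]
bin [ 0.6108 -0.7224  0.04  ]
cab base [ 0.5294 -0.6465  0.    ] top [ 0.5332 -0.6465  0.2116]
cab base [ 0.2663 -0.6293  0.    ] top [ 0.2697 -0.6293  0.2287]
pre [ 0.5709 -0.3991  0.2295] hand200 [ 0.5804 -0.5273  0.3827]
tot rot deg(tool) [ 0.0308 -0.0234  0.33  ] shift mm(world) [  29.0493 -308.7298   -0.7156] tool [  -4.295  -310.0641    0.5468]
[-0.0077, -0.5537, 0.001] [1e-05, -1e-05, 0.00013]
[-0.0081, -0.5537, 0.001] [1e-05, -1e-05, 0.00013]
[-0.0086, -0.5537, 0.0011] [1e-05, -1e-05, 0.00013]
[-0.009, -0.5537, 0.0011] [1e-05, -1e-05, 0.00013]
[-0.0095, -0.5537, 0.0011] [1e-05, -1e-05, 0.00013]
[-0.0099, -0.5536, 0.0012] [1e-05, -1e-05, 0.00013]
[-0.0104, -0.5536, 0.0012] [1e-05, -1e-05, 0.00013]
```

Request:
servo_tool:
  commands:
    - [[-0.008,-0.554,0],[0,0,0],1]
    - [[-0.008,-0.554,0],[0,0,0],1]
    - [[-0.009,-0.554,0],[0,0,0],1]
    - [[-0.009,-0.554,0],[0,0,0],1]
    - [[-0.009,-0.554,0],[0,0,0],1]
    - [[-0.01,-0.554,0],[0,0,0],1]
    - [[-0.01,-0.554,0],[0,0,0],1]
    - [[0,0,0],[0,0,0],1]
    - [[0,0,0],[0,0,0],1]

```text
clock: 3.3
tool_pos: [0.5655, -0.252, 0.3602]
ee_rot: [[-0.997, -0.077, -0.001], [-0.077, 0.997, 0.0], [0.001, 0.0, -1.0]]
wrist_force: [0.1, 0.4, -0.1]
width: 0.0857
```

```bash
python3 shot.py w2; python3 - <<'E'
from plan import *
b=np.load("board.npy");R=grasp_R(b[3]);g=Rz(b[3])@(L*.055)+b[:3]
pre=g+R[:,2]*(0.0187-0.13)
o=get_obs();print(o["qpos"],o["tool_pos"])
rows(o["tool_pos"],o["ee_rot"],pre,R,8)
E
```

```text
[ 0.5655 -0.252   0.3602]
[ -1.9163  22.364   34.83    65.7642 -12.6388  95.4871 124.1626] [ 0.5659 -0.2505  0.3605]
tot rot deg(tool) [-39.9495  -0.1204   0.2661] shift mm(world) [   4.9598 -148.5762 -130.9569] tool [   6.7596 -148.6182  130.8287]
[0.0106, -0.2322, 0.2044] [-0.01387, -4e-05, 9e-05]
[0.0105, -0.2491, 0.1834] [-0.01387, -4e-05, 9e-05]
[0.0104, -0.2642, 0.161] [-0.01387, -4e-05, 9e-05]
[0.0103, -0.2772, 0.1374] [-0.01387, -4e-05, 9e-05]
[0.0101, -0.2881, 0.1128] [-0.01387, -4e-05, 9e-05]
[0.01, -0.2968, 0.0873] [-0.01387, -4e-05, 9e-05]
[0.0098, -0.3033, 0.0611] [-0.01387, -4e-05, 9e-05]
[0.0097, -0.3075, 0.0345] [-0.01387, -4e-05, 9e-05]
```

View pics/w2.png

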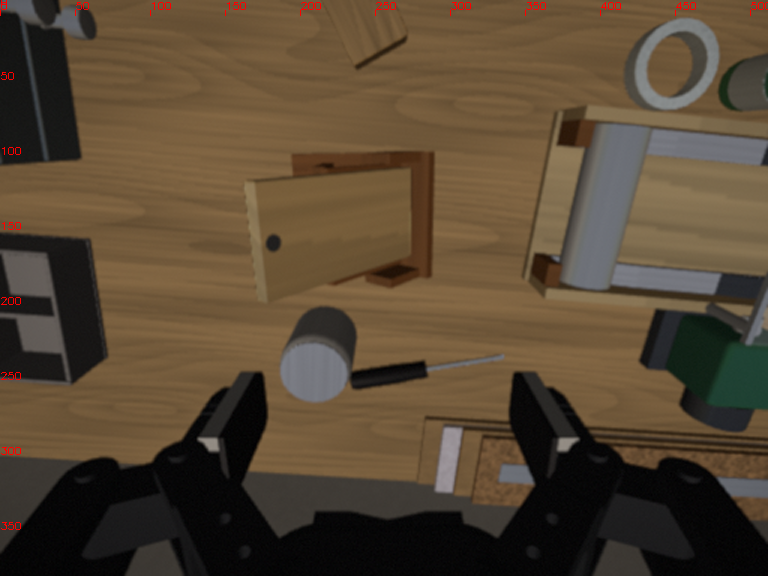

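```bash
cat > fitb.py <<'E'
from h import *
import pickle
o,w=pickle.load(open("pics/w2.pkl","rb"))
B=[(95,48,7,(255.5,181)),(95,-48,7,(269,297)),(95,48,-7,(246,181.5)),(95,-48,-7,(258.5,302)),(-95,48,7,(411,167.5)),(-95,-48,7,(411.5,254))]
def g(p,lean=None):
    R=Rz(p[3]);a=np.radians(40 if lean is None else lean);l=np.array([-np.sin(a),0,np.cos(a)]);n=np.array([np.cos(a),0,np.sin(a)])
    return np.concatenate([proj(w,R@((l*x+Yb*y+n*z)/1000)+p[:3],w["T"])[0]+.5-np.array(u)/1.5 for x,y,z,u in B])
b=least_squares(g,[0.56,-0.29,0.1,1.6]);print("board",b.x[:3],np.degrees(b.x[3]));print(g(b.x).reshape(-1,2))
b2=least_squares(lambda p:g(p,p[4]),list(b.x)+[40.]);print("lean free",b2.x,np.degrees(b2.x[3]))
R=Rz(b.x[3]);print("grip",R@(L*.055)+b.x[:3]); print("old grip",Rz(np.load("board.npy")[3])@(L*.055)+np.load("board.npy")[:3])
np.save("boardw.npy",b.x)
E
python3 fitb.py
```

```text
board [ 0.5608 -0.2946  0.0981] 95.31577596406933
[[ 0.3035  0.11  ]
 [ 0.3052  3.204 ]
 [-0.4115 -0.7834]
 [ 0.65   -2.5686]
 [-0.3512 -0.3313]
 [-0.7844  0.38  ]]
lean free [ 0.5613 -0.2947  0.0957  1.6659 40.8584] 95.4466251524869
grip [ 0.5641 -0.3298  0.1402]
old grip [ 0.5656 -0.3277  0.1442]
```

```bash
python3 - <<'E'
from plan import *
yaw=np.radians(94.8);R=grasp_R(yaw);g=np.array([.565,-.3295,.1415]);np.save("grip.npy",np.r_[g,yaw])
pre=g+R[:,2]*(0.0187-0.12);print(pre)
o=get_obs()
rows(o["tool_pos"],o["ee_rot"],pre,R,8)
E
```

```text
[ 0.5704 -0.3944  0.2191]
tot rot deg(tool) [-39.9494   0.0712  -0.2596] shift mm(world) [   4.5128 -143.8705 -141.3607] tool [   6.829  -143.901   141.2367]
[0.0107, -0.2248, 0.2207] [-0.01387, 2e-05, -9e-05]
[0.0108, -0.2432, 0.2003] [-0.01387, 2e-05, -9e-05]
[0.0109, -0.2597, 0.1783] [-0.01387, 2e-05, -9e-05]
[0.011, -0.2742, 0.1551] [-0.01387, 2e-05, -9e-05]
[0.0111, -0.2867, 0.1306] [-0.01387, 2e-05, -9e-05]
[0.0113, -0.297, 0.1052] [-0.01387, 2e-05, -9e-05]
[0.0114, -0.305, 0.0789] [-0.01387, 2e-05, -9e-05]
[0.0116, -0.3107, 0.0521] [-0.01387, 2e-05, -9e-05]
```

Request:
servo_tool:
  commands:
    - [[0.011,-0.225,0.22],[-0.0139,0,0],1]
    - [[0.011,-0.243,0.2],[-0.0139,0,0],1]
    - [[0.011,-0.26,0.178],[-0.0139,0,0],1]
    - [[0.011,-0.274,0.155],[-0.0139,0,0],1]
    - [[0.011,-0.287,0.13],[-0.0139,0,0],1]
    - [[0.011,-0.297,0.105],[-0.0139,0,0],1]
    - [[0.011,-0.305,0.079],[-0.0139,0,0],1]
    - [[0.011,-0.31,0.052],[-0.0139,0,-0.001],1]
    - [[0,0,0],[0,0,0],1]
    - [[0,0,0],[0,0,0],1]

```text
clock: 4.35
tool_pos: [0.5682, -0.3736, 0.2226]
ee_rot: [[-0.995, -0.064, -0.073], [-0.095, 0.795, 0.599], [0.019, 0.603, -0.797]]
wrist_force: [-0.1, -0.8, 0.0]
width: 0.0855
```

```bash
python3 shot.py w3; python3 - <<'E'
from h import *
o=get_obs();print(o["qpos"])
for n in("top","side"):
    d=optics.read_camera(n);cv2.imwrite(f"pics/{n}3.png",cv2.resize(d["frame"][100:300,150:450,::-1] if n=="top" else d["frame"][60:260,180:480,::-1],(750,500),interpolation=cv2.INTER_CUBIC))
E
```

```text
[ 0.5682 -0.3736  0.2226]
[ 40.4885  55.2715   6.5736  35.0683 -30.5903 117.7365 133.0137]
```

View pics/w3.png

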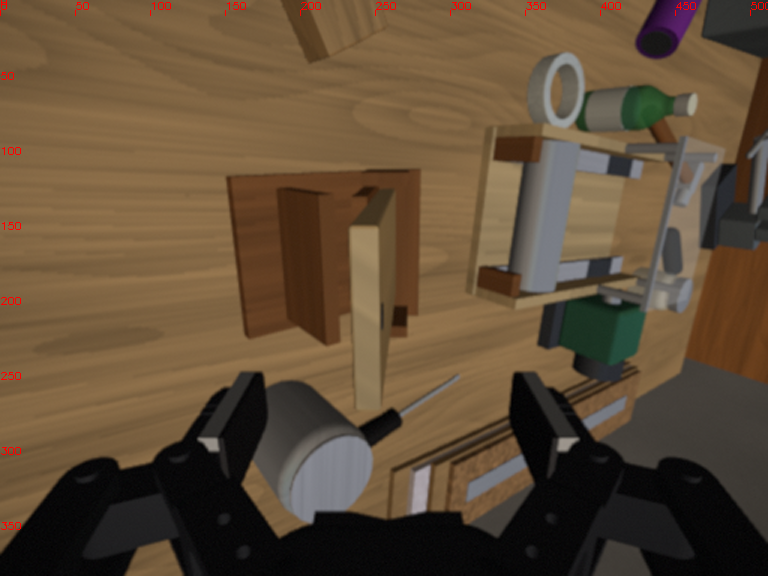

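View pics/side3.png

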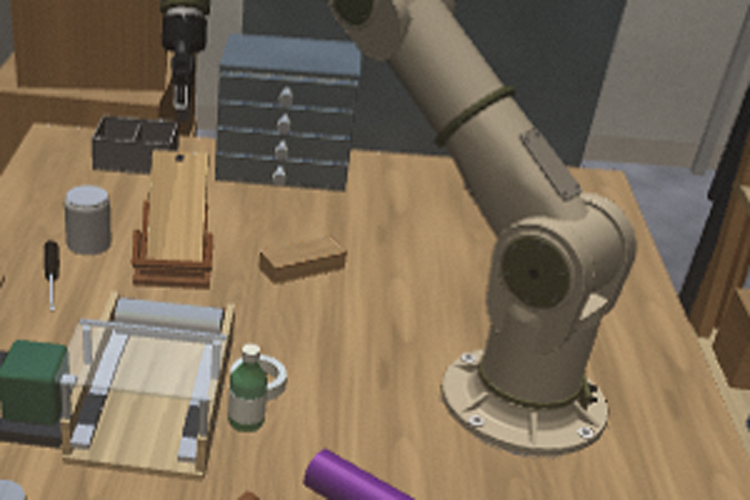

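```bash
python3 - <<'E'
from plan import *
o=get_obs();q=np.load("grip.npy");R=grasp_R(q[3]);g=q[:3]
print(o["qpos"])
# halfway: 45 mm short of grasp along axis
mid=g+R[:,2]*(.0187-.045)
rows(o["tool_pos"],o["ee_rot"],mid,R,4)
E
```

```text
[ 40.4683  55.189    6.6896  35.0594 -30.5306 117.7275 132.9958]
tot rot deg(tool) [-3.2889 -1.2505 -0.3018] shift mm(world) [ -1.1612  28.7978 -62.8676] tool [ -2.8045 -14.4885  67.5664]
[-0.0088, -0.0453, 0.2111] [-0.00228, -0.00087, -0.00021]
[-0.0076, -0.0483, 0.2105] [-0.00228, -0.00087, -0.00021]
[-0.0063, -0.0513, 0.2098] [-0.00228, -0.00087, -0.00021]
[-0.0051, -0.0544, 0.2091] [-0.00228, -0.00087, -0.00021]
```

Request:
servo_tool:
  commands:
    - [[-0.009,-0.03,0.21],[0,0,0],1]
    - [[-0.008,-0.03,0.21],[0,0,0],1]
    - [[-0.006,-0.035,0.21],[-0.0023,-0.0009,0],1]
    - [[-0.005,-0.04,0.21],[-0.0023,-0.0009,0],1]
    - [[0,0,0],[-0.0023,-0.0009,0],1]
    - [[0,0,0],[-0.0023,-0.0009,0],1]
    - [[0,0,0],[0,0,0],1]

```text
clock: 5.2
tool_pos: [0.5647, -0.3449, 0.1628]
ee_rot: [[-0.997, -0.056, -0.052], [-0.077, 0.762, 0.643], [0.004, 0.645, -0.764]]
wrist_force: [-0.4, -0.5, -0.2]
width: 0.0852
```

```bash
python3 shot.py w4; python3 - <<'E'
from plan import *
o=get_obs();q=np.load("grip.npy");R=grasp_R(q[3]);g=q[:3]
print(o["qpos"],o["tool_pos"],o["wrist_force"])
rows(o["tool_pos"],o["ee_rot"],g+R[:,2]*(.0187),R,3)
E
```

```text
[ 0.5647 -0.3449  0.1628]
[ 40.194   53.5114   5.3168  47.4221 -31.1377 109.528  136.3609] [ 0.5649 -0.3448  0.1628] [ 0.2044 -0.681   1.0833]
tot rot deg(tool) [ 0.1893  0.0915 -0.4279] shift mm(world) [ -0.8774  27.2568 -35.5768] tool [-1.3505 -2.1429 44.7549]
[-0.0056, -0.0089, 0.1865] [0.00018, 8e-05, -0.0004]
[-0.0057, -0.0087, 0.1865] [0.00018, 8e-05, -0.0004]
[-0.0058, -0.0085, 0.1865] [0.00018, 8e-05, -0.0004]
```

View pics/w4.png

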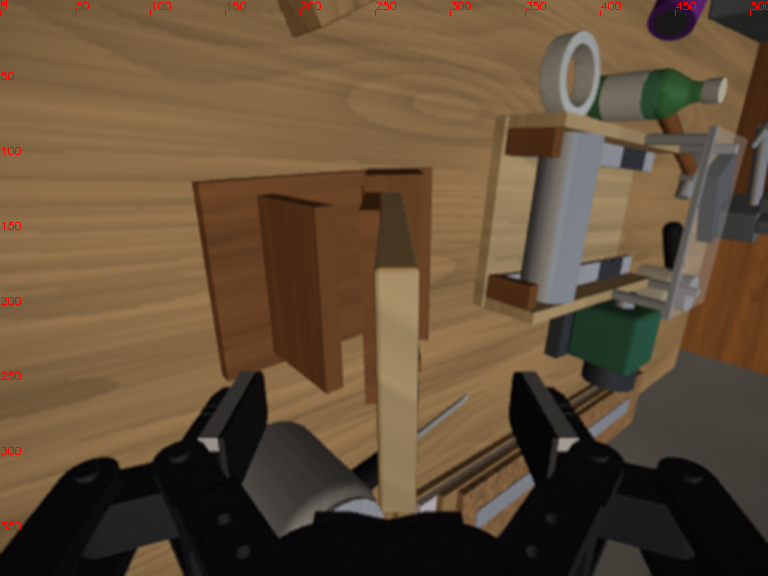

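```bash
python3 - <<'E'
from plan import *
import pickle
o,w=pickle.load(open("pics/w4.pkl","rb"));R=o["ee_rot"]
# tool-frame pose of board top: fit position (tool x,y,z) and yaw about tool z
B=[(48,-7,(375.5,268)),(48,7,(419,267.5)),(-48,-7,(378.5,512)),(-48,7,(415.5,512))]
T=np.linalg.inv(w["T_tool_cam"])
f=lambda p:np.concatenate([proj(w,Rz(p[3])@[x/1000,y/1000,0]+p[:3],T)[0]+.5-np.array(u)/1.5 for x,y,u in B])
r=least_squares(f,[0,0,-.014,0]);print("top centre in tool mm",r.x[:3]*1000,np.degrees(r.x[3]),f(r.x))
E
```

```text
top centre in tool mm [ -0.8089   2.3285 -17.0014] -0.3500261312099461 [-0.8228 -0.001   0.8179  0.1572 -0.0134 -0.0375  0.0193 -0.1569]
```

Request:
servo_tool:
  commands:
    - [[-0.01,0.015,0.175],[0,0,-0.0005],1]
    - [[0,0.014,0.175],[0,0,-0.0005],1]
    - [[0,0,0.175],[0,0,0],1]
    - [[0,0,0],[0,0,0],1]
    - [[0,0,0],[0,0,0],0.5]
    - [[0,0,0],[0,0,0],0.25]
    - [[0,0,0],[0,0,0],0.1]
    - [[0,0,0],[0,0,0],0]
    - [[0,0,0],[0,0,0],0]
    - [[0,0,0],[0,0,0],0]
    - [[0,0,0],[0,0,0],0]
    - [[0,0,0],[0,0,0],0]
  force: 40

```text
clock: 6.45
tool_pos: [0.5634, -0.3147, 0.1317]
ee_rot: [[-0.997, -0.063, -0.053], [-0.083, 0.76, 0.645], [-0.0, 0.647, -0.762]]
wrist_force: [-0.5, 1.7, 4.4]
width: 0.0134
```

```bash
python3 shot.py w5; python3 - <<'E'
from plan import *
o=get_obs()
print(o["qpos"],o["tool_pos"],o["ee_rot"],o["wrist_force"],o["wrist_torque"],o["width"])
E
```

```text
[ 0.5634 -0.3147  0.1317]
[ 38.6035  51.3696   4.8055  55.3092 -30.7024 103.8875 138.1395] [ 0.5634 -0.3146  0.1317] [[-0.9966 -0.0633 -0.0535]
 [-0.0829  0.7597  0.6449]
 [-0.0002  0.6471 -0.7624]] [-1.1755 -0.5129  5.6476] [0.2892 0.195  0.2441] 0.013726870975382952
```

View pics/w5.png

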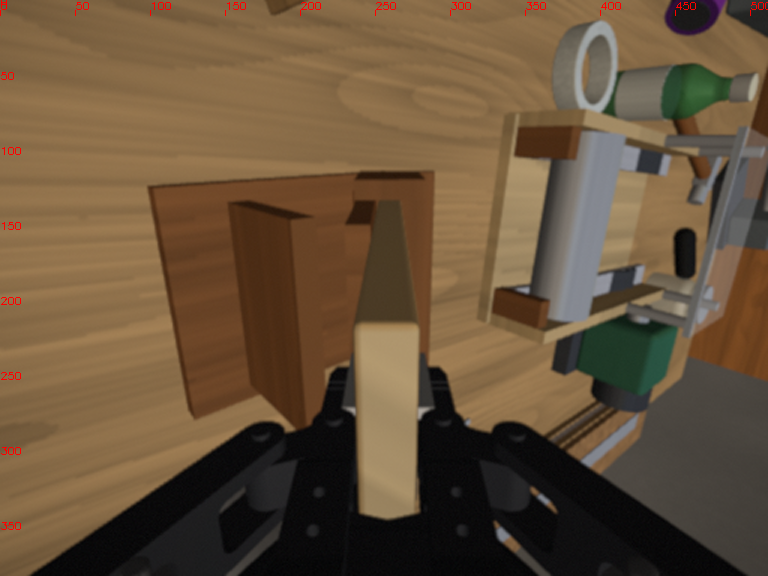

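Request:
servo_tool:
  commands:
    - [[0,0,-0.06],[0,0,0],0]
    - [[0,0,-0.12],[0,0,0],0]
    - [[0,0,-0.19],[0,0,0],0]
    - [[0,0,-0.19],[0,0,0],0]
    - [[0,0,-0.19],[0,0,0],0]
    - [[0,0,0],[0,0,0],0]
    - [[0,0,0],[0,0,0],0]
  force: 60

```text
clock: 7.2
tool_pos: [0.5666, -0.3537, 0.1771]
ee_rot: [[-0.997, -0.063, -0.053], [-0.082, 0.76, 0.645], [-0.001, 0.647, -0.763]]
wrist_force: [-0.2, 2.5, 2.6]
width: 0.0135
```

```bash
cat > seat.py <<'E'
import numpy as np
SP=np.array([0.5634,-0.3146,0.1317])
SR=np.array([[-0.9966,-0.0633,-0.0535],[-0.0829,0.7597,0.6449],[-0.0002,0.6471,-0.7624]])
E
python3 - <<'E'
from plan import *
from seat import *
o=get_obs()
print(o["qpos"],o["tool_pos"],o["ee_rot"],o["wrist_force"],o["width"])
print((SR.T@(o["tool_pos"]-SP))*1000)
JO=np.array([.536,.090,0]);yaw=np.radians(88.8);R=grasp_R(yaw)
def tcp(xe,ze,y=0): # lower front edge at jig x,z
    e=JO+Rz(yaw)@np.array([xe,y,0])/1000+[0,0,ze/1000]
    return e-R@np.array([0,.007,.131])
p1=tcp(-155,100);print(p1,tcp(-155,28),tcp(40,40))
rows(o["tool_pos"],o["ee_rot"],p1,R,8)
E
```

```text
[ 40.7897  54.4933   5.1754  43.8687 -31.4268 111.9976 135.7134] [ 0.5666 -0.3537  0.1771] [[-0.9966 -0.0632 -0.0528]
 [-0.0824  0.7601  0.6445]
 [-0.0006  0.6467 -0.7628]] [-0.1901  2.4766  2.6384] 0.013454436967912776
[  0.0107  -0.5249 -60.026 ]
[ 0.5309 -0.1545  0.1959] [ 0.5309 -0.1545  0.1239] [0.535  0.0404 0.1359]
tot rot deg(tool) [ 0.2924 -3.7955  4.5526] shift mm(world) [-35.7554 199.1977  18.7299] tool [ 19.2066 165.7923 115.987 ]
[0.03, 0.2591, 0.1812] [0.0001, -0.00132, 0.00158]
[0.0341, 0.2588, 0.1808] [0.0001, -0.00132, 0.00158]
[0.0381, 0.2586, 0.1803] [0.0001, -0.00132, 0.00158]
[0.0422, 0.2583, 0.1798] [0.0001, -0.00132, 0.00158]
[0.0463, 0.258, 0.1793] [0.0001, -0.00132, 0.00158]
[0.0503, 0.2576, 0.1787] [0.0001, -0.00132, 0.00158]
[0.0543, 0.2572, 0.1781] [0.0001, -0.00132, 0.00158]
[0.0584, 0.2568, 0.1775] [0.0001, -0.00132, 0.00158]
```

Request:
servo_tool:
  commands:
    - [[0.02,0.3,0],[0,0,0],0]
    - [[0.03,0.3,0],[0,0,0],0]
    - [[0.035,0.26,0.12],[0,-0.0013,0.0016],0]
    - [[0.04,0.26,0.19],[0,-0.0013,0.0016],0]
    - [[0.04,0.24,0.22],[0,-0.0013,0.0016],0]
    - [[0.045,0.24,0.22],[0,-0.0013,0.0016],0]
    - [[0.05,0.24,0.22],[0,-0.0013,0.0016],0]
    - [[0.05,0.23,0.22],[0,-0.0013,0.0016],0]
    - [[0.05,0,0.2],[0,-0.0014,0.0016],0]
    - [[0,0,0],[0,-0.0014,0.0016],0]
    - [[0,0,0],[0,0,0],0]
    - [[0,0,0],[0,0,0],0]

```text
clock: 8.4
tool_pos: [0.5272, -0.1583, 0.1992]
ee_rot: [[-1.0, 0.019, 0.014], [0.023, 0.763, 0.646], [0.001, 0.646, -0.763]]
wrist_force: [-0.1, 0.3, -1.3]
width: 0.0136
```

```bash
cat > jt.py <<'E'
from plan import *
JO=np.array([.536,.090,0]);yaw=np.radians(88.8);RJ=grasp_R(yaw)
def tcp(xe,ze,y=0,R=RJ):
    e=JO+Rz(yaw)@np.array([xe,y,0])/1000+[0,0,ze/1000]
    return e-R@np.array([0,.007,.131])
def edge(o):
    e=o["tool_pos"]+o["ee_rot"]@np.array([0,.007,.131])
    return Rz(yaw).T@(e-JO)*1000
E
python3 shot.py w6;python3 - <<'E'
from jt import *
o=get_obs()
print(o["qpos"],o["tool_pos"],o["wrist_force"],o["width"],"edge jig",edge(o))
rows(o["tool_pos"],o["ee_rot"],tcp(-155,28),RJ,6)
for n in("top","side"):
    d=optics.read_camera(n);cv2.imwrite(f"pics/{n}6.png",cv2.resize(d["frame"][100:300,150:450,::-1] if n=="top" else d["frame"][60:260,180:480,::-1],(750,500),interpolation=cv2.INTER_CUBIC))
E
```

```text
[ 0.5272 -0.1583  0.1992]
[ 31.7789  29.4973   3.1312  82.8475 -34.1266  92.5147 129.6566] [ 0.5273 -0.1583  0.1992] [ 0.6051 -0.2704 -0.4644] 0.013603287736091298 edge jig [-158.3959    3.399   103.7812]
tot rot deg(tool) [ 0.248   0.0172 -0.1369] shift mm(world) [  3.5347   3.7367 -75.3927] tool [ -3.5467 -45.7947  60.0065]
[-0.0074, -0.0954, 0.125] [0.00011, 1e-05, -6e-05]
[-0.0074, -0.0953, 0.1251] [0.00011, 1e-05, -6e-05]
[-0.0073, -0.0952, 0.1252] [0.00011, 1e-05, -6e-05]
[-0.0073, -0.0951, 0.1252] [0.00011, 1e-05, -6e-05]
[-0.0073, -0.0951, 0.1253] [0.00011, 1e-05, -6e-05]
[-0.0072, -0.095, 0.1254] [0.00011, 1e-05, -6e-05]
```

View pics/top6.png

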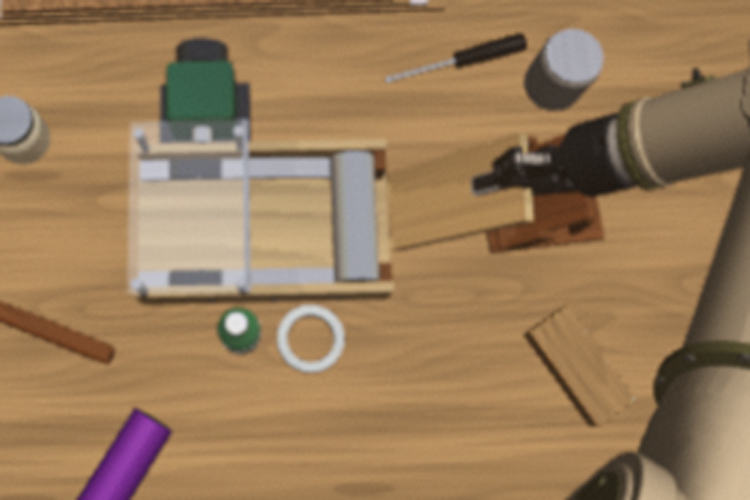

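View pics/w6.png

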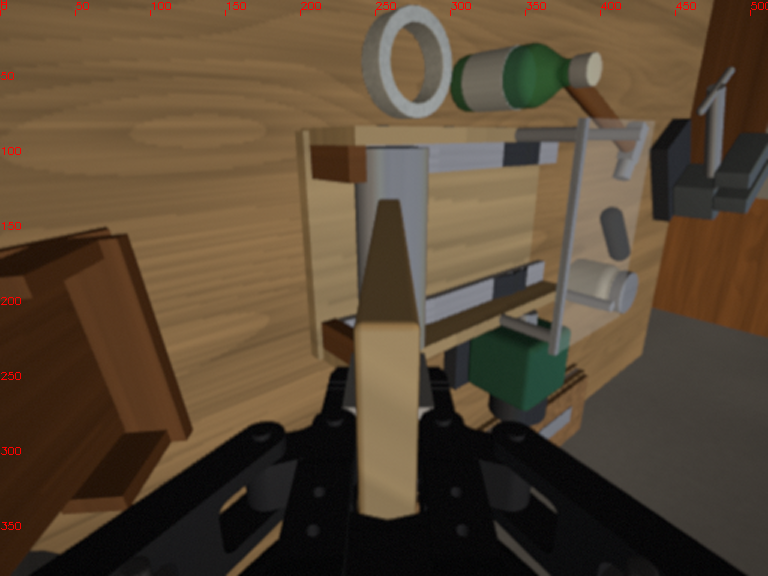

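View pics/side6.png

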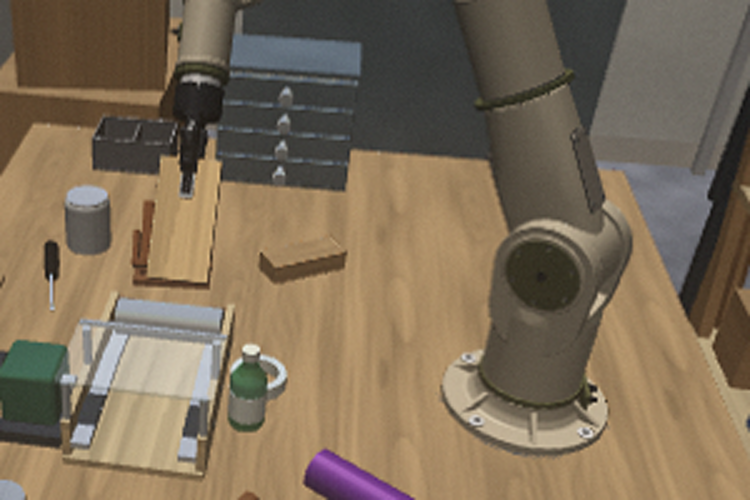

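Request:
servo_tool:
  commands:
    - [[-0.007,-0.095,0.125],[0,0,0],0]
    - [[-0.007,-0.095,0.125],[0,0,0],0]
    - [[-0.007,-0.095,0.125],[0,0,0],0]
    - [[-0.007,-0.095,0.125],[0,0,0],0]
    - [[-0.007,-0.095,0.125],[0,0,0],0]
    - [[-0.007,-0.095,0.125],[0,0,0],0]
    - [[0,0,0],[0,0,0],0]
    - [[0,0,0],[0,0,0],0]

```text
clock: 9.35
tool_pos: [0.5304, -0.1528, 0.1238]
ee_rot: [[-1.0, 0.018, 0.012], [0.022, 0.762, 0.647], [0.002, 0.647, -0.762]]
wrist_force: [0.1, 1.0, -0.7]
width: 0.0137
```

```bash
cat > look.py <<'E'
import sys
from jt import *
o=get_obs();n=sys.argv[1]
print(o["clock"],"q6",o["qpos"][5],o["tool_pos"],"F",o["wrist_force"],"edge jig",edge(o),"lean",np.degrees(np.arctan2(np.hypot(*o["ee_rot"][:2,2]),-o["ee_rot"][2,2])))
t=optics.read_camera("top");s=optics.read_camera("side")
ln=[[],[]]
for d,l in((t,ln[0]),(s,ln[1])):
    P=[o["tool_pos"]+o["ee_rot"]@np.array(c) for c in((.048,.007,.131),(-.048,.007,.131),(-.048,.007,-.059),(.048,.007,-.059))]
    q=proj(d,P); l.extend([(q[i],q[(i+1)%4],(0,0,255)) for i in range(4)])
save(t["frame"],f"{n}_t.png",(190,130,190,100),4,ln[0])
save(s["frame"],f"{n}_s.png",(190,100,110,160),5,ln[1] if len(sys.argv)>2 else ())
E
python3 look.py l1
```

```text
9.35 q6 85.60013030735426 [ 0.5304 -0.1528  0.1238] F [ 0.0847  0.9597 -0.7249] edge jig [-152.7723    0.6174   28.4813] lean 40.335369167137806
```

View pics/l1_t.png

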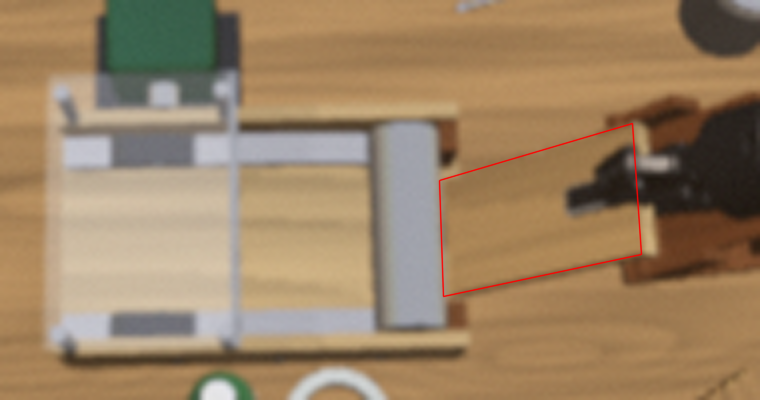

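View pics/l1_s.png

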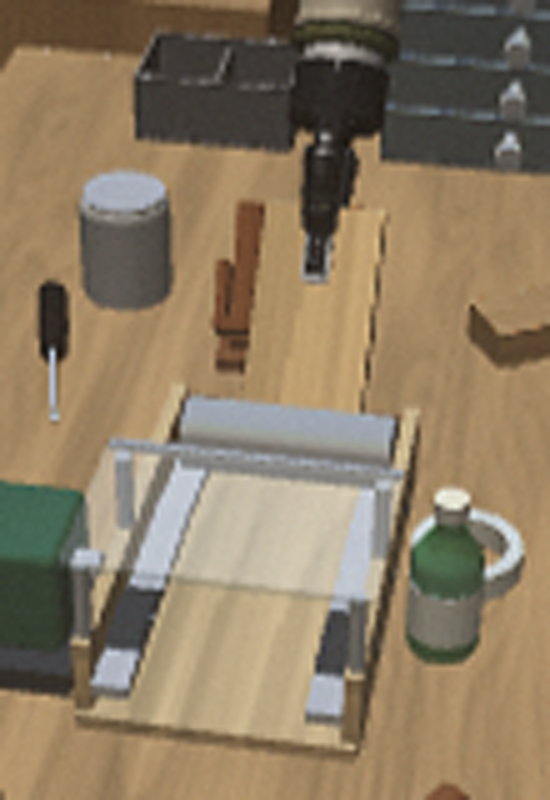

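Request:
servo_tool:
  commands:
    - [[0,0.0286,0.0243],[0,0,0],0]
    - [[0,0.0286,0.0243],[0,0,0],0]
    - [[0,0.0286,0.0243],[0,0,0],0]
    - [[0,0.0286,0.0243],[0,0,0],0]
    - [[0,0.0286,0.0243],[0,0,0],0]
    - [[0,0.0286,0.0243],[0,0,0],0]
    - [[0,0.0316,0.0208],[0,0,0],0]
    - [[0,0.0316,0.0208],[0,0,0],0]
    - [[0,0.0316,0.0208],[0,0,0],0]
    - [[0,0.0316,0.0208],[0,0,0],0]
    - [[0,0.0316,0.0208],[0,0,0],0]
    - [[0,0.0316,0.0208],[0,0,0],0]

```text
clock: 10.65
tool_pos: [0.5313, -0.1166, 0.1262]
ee_rot: [[-1.0, 0.017, 0.013], [0.022, 0.762, 0.647], [0.002, 0.647, -0.763]]
wrist_force: [0.6, -1.5, -1.4]
width: 0.0134
```

```bash
python3 look.py l2
```

```text
10.65 q6 83.14066012817968 [ 0.5313 -0.1166  0.1262] F [ 0.6228 -1.5306 -1.4483] edge jig [-116.6078    0.4864   30.8433] lean 40.31082263337985
```

View pics/l2_t.png

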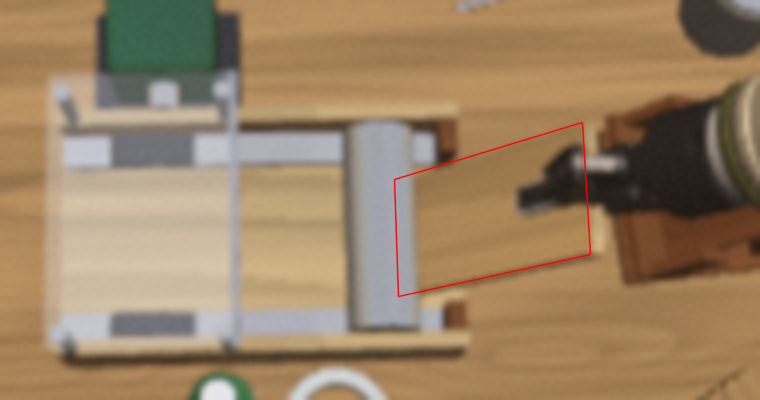

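View pics/l2_s.png

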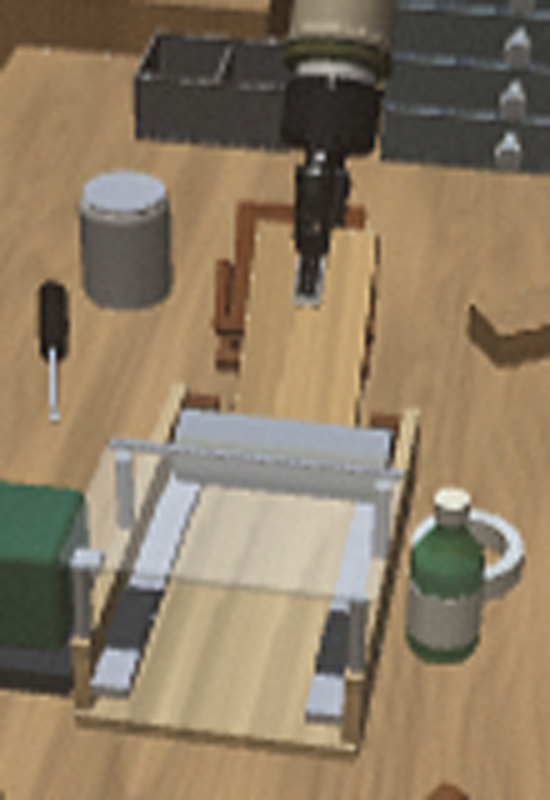

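Request:
servo_tool:
  commands:
    - [[0,0.0316,0.0208],[0,0,0],0]
    - [[0,0.0316,0.0208],[0,0,0],0]
    - [[0,0.0316,0.0208],[0,0,0],0]
    - [[0,0.0316,0.0208],[0,0,0],0]
    - [[0,0.0316,0.0208],[0,0,0],0]
    - [[0,0.0316,0.0208],[0,0,0],0]
    - [[0,0.0316,0.0208],[0,0,0],0]
    - [[0,0.0316,0.0208],[0,0,0],0]
    - [[0,0.0316,0.0208],[0,0,0],0]
    - [[0,0.0316,0.0208],[0,0,0],0]
    - [[0,0.0316,0.0208],[0,0,0],0]
    - [[0,0.0316,0.0208],[0,0,0],0]
    - [[0,0.0316,0.0208],[0,0,0],0]
    - [[0,0.0316,0.0208],[0,0,0],0]
    - [[0,0.0316,0.0208],[0,0,0],0]
    - [[0,0.0316,0.0208],[0,0,0],0]
    - [[0,0.0316,0.0208],[0,0,0],0]
    - [[0,0.0316,0.0208],[0,0,0],0]

```text
clock: 12.55
tool_pos: [0.5324, -0.0622, 0.1329]
ee_rot: [[-1.0, 0.017, 0.013], [0.021, 0.762, 0.647], [0.002, 0.647, -0.762]]
wrist_force: [-0.1, -0.0, -0.8]
width: 0.0131
```

```bash
python3 look.py l3
```

```text
12.55 q6 79.86239799282713 [ 0.5324 -0.0622  0.1329] F [-0.1172 -0.0212 -0.7997] edge jig [-62.0514   0.5211  37.5961] lean 40.35199064440353
```

View pics/l3_t.png

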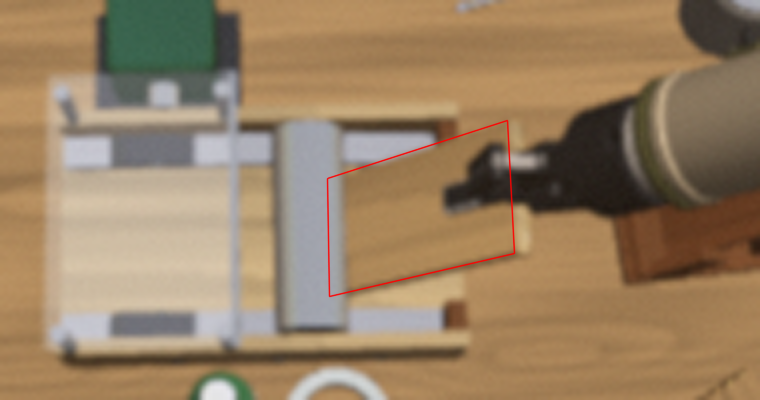

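Request:
servo_tool:
  commands:
    - [[0,0.0298,0.0229],[0,0,0],0]
    - [[0,0.0298,0.0229],[0,0,0],0]
    - [[0,0.0298,0.0229],[0,0,0],0]
    - [[0,0.0298,0.0229],[0,0,0],0]
    - [[0,0.0298,0.0229],[0,0,0],0]
    - [[0,0.0298,0.0229],[0,0,0],0]
    - [[0,0.0298,0.0229],[0,0,0],0]
    - [[0,0.0298,0.0229],[0,0,0],0]
    - [[0,0.0298,0.0229],[0,0,0],0]
    - [[0,0.0298,0.0229],[0,0,0],0]
    - [[0,0.0298,0.0229],[0,0,0],0]
    - [[0,0.0298,0.0229],[0,0,0],0]
    - [[0,0.0298,0.0229],[0,0,0],0]
    - [[0,0.0298,0.0229],[0,0,0],0]
    - [[0,0.0298,0.0229],[0,0,0],0]
    - [[0,0.0298,0.0229],[0,0,0],0]
    - [[0,0.0298,0.0229],[0,0,0],0]
    - [[0,0.0298,0.0229],[0,0,0],0]
    - [[0,0.0298,0.0229],[0,0,0],0]
    - [[0,0.0298,0.0229],[0,0,0],0]

```text
clock: 14.65
tool_pos: [0.5338, -0.0025, 0.1357]
ee_rot: [[-1.0, 0.017, 0.013], [0.022, 0.762, 0.647], [0.002, 0.647, -0.763]]
wrist_force: [-0.4, -0.3, -1.2]
width: 0.0134
```

```bash
python3 look.py l4
```

```text
14.65 q6 75.8216580622481 [ 0.5338 -0.0025  0.1357] F [-0.4416 -0.2667 -1.2177] edge jig [-2.4648  0.3781 40.3316] lean 40.3130277724443
```

View pics/l4_t.png

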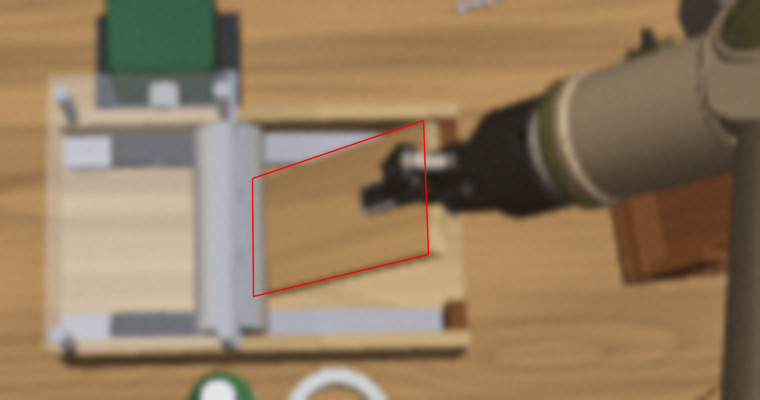

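View pics/l4_s.png

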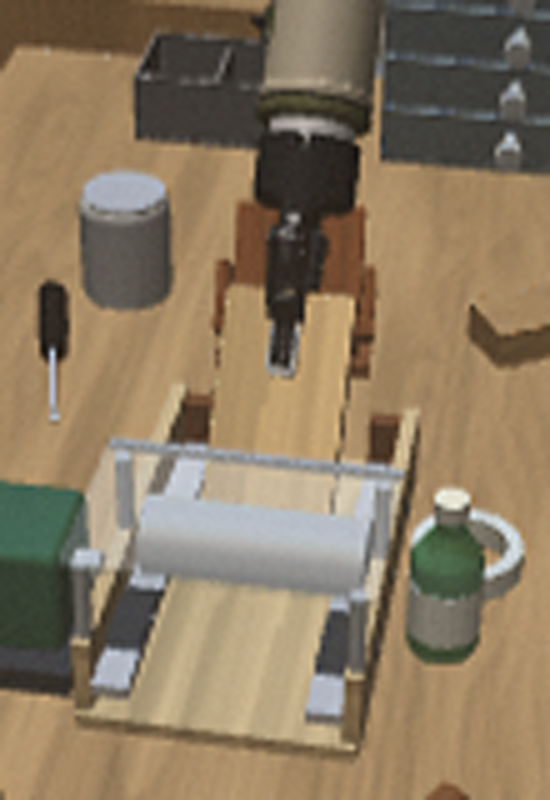

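Request:
servo_tool:
  commands:
    - [[0,0.0246,0.0192],[0,0,0],0]
    - [[0,0.0246,0.0192],[0,0,0],0]
    - [[0,0.0246,0.0192],[0,0,0],0]
    - [[0,0.0246,0.0192],[0,0,0],0]
    - [[0,0.0246,0.0192],[0,0,0],0]
    - [[0,0.0246,0.0192],[0,0,0],0]
    - [[0,0.0246,0.0192],[0,0,0],0]
    - [[0,0.0246,0.0192],[0,0,0],0]
    - [[0,0.0246,0.0192],[0,0,0],0]
    - [[0,0.0246,0.0192],[0,0,0],0]
    - [[0,0.0246,0.0192],[0,0,0],0]
    - [[0,0.0246,0.0192],[0,0,0],0]

```text
clock: 15.95
tool_pos: [0.5345, 0.0267, 0.1367]
ee_rot: [[-1.0, 0.018, 0.013], [0.022, 0.763, 0.646], [0.001, 0.646, -0.763]]
wrist_force: [0.6, -2.1, -2.4]
width: 0.0138
```

```bash
python3 look.py l5
```

```text
15.95 q6 73.77158447452872 [0.5345 0.0267 0.1367] F [ 0.5759 -2.0673 -2.3535] edge jig [26.6555  0.1496 41.3018] lean 40.2580636442906
```

View pics/l5_t.png

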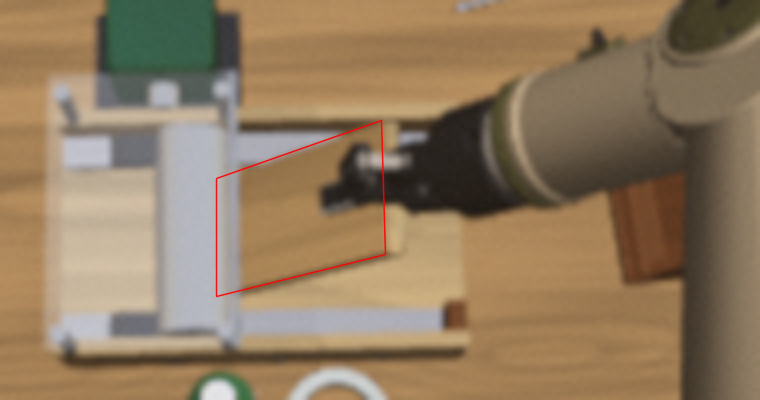

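View pics/l5_s.png

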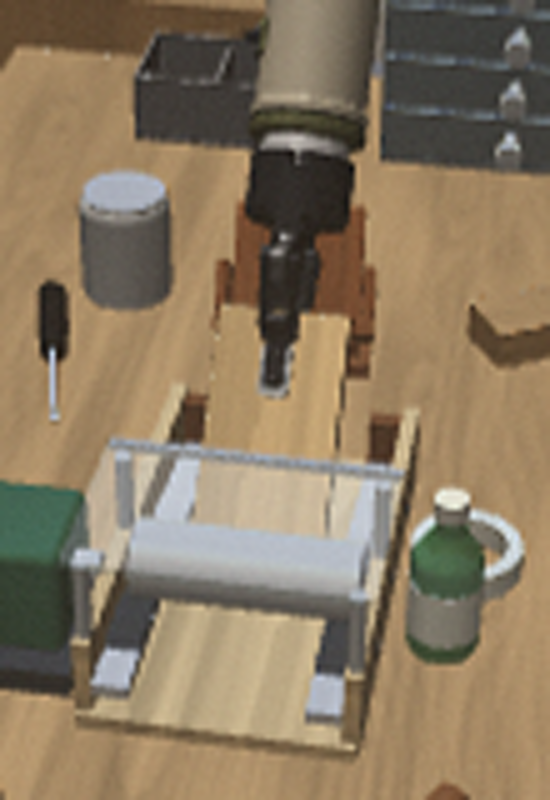

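Request:
servo_tool:
  commands:
    - [[0,0.0155,0.0107],[0,0,0],0]
    - [[0,0.0155,0.0107],[0,0,0],0]
    - [[0,0.0155,0.0107],[0,0,0],0]
    - [[0,0.0155,0.0107],[0,0,0],0]
    - [[0,0.0155,0.0107],[0,0,0],0]
    - [[0,0.0155,0.0107],[0,0,0],0]
    - [[0,0.0155,0.0107],[0,0,0],0]
    - [[0,0.0155,0.0107],[0,0,0],0]
    - [[0,0.0155,0.0107],[0,0,0],0]
    - [[0,0.0155,0.0107],[0,0,0],0]
    - [[0,0.0155,0.0107],[0,0,0],0]
    - [[0,0.0155,0.0107],[0,0,0],0]
    - [[0,0.0155,0.0107],[0,0,0],0]
    - [[0,0.0155,0.0107],[0,0,0],0]

```text
clock: 17.45
tool_pos: [0.5349, 0.0482, 0.139]
ee_rot: [[-1.0, 0.018, 0.013], [0.022, 0.762, 0.647], [0.002, 0.647, -0.763]]
wrist_force: [-0.4, -2.6, -2.2]
width: 0.0133
```

```bash
python3 look.py l6
```

```text
17.45 q6 72.48478745770838 [0.5349 0.0482 0.139 ] F [-0.4182 -2.5982 -2.2185] edge jig [48.3178  0.3252 43.6577] lean 40.31247607160509
```

View pics/l6_t.png

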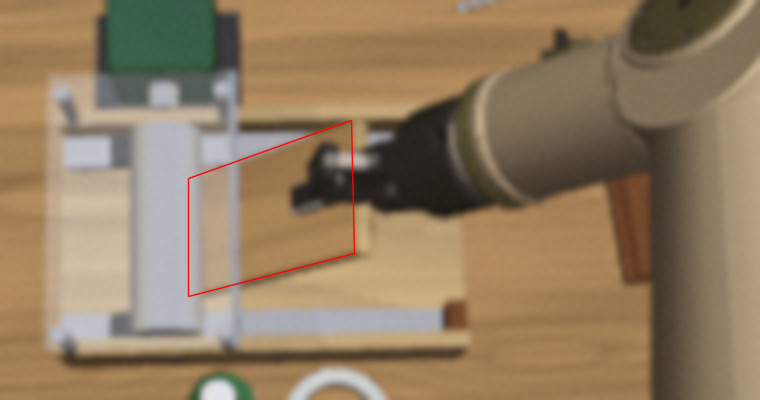

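View pics/l6_s.png

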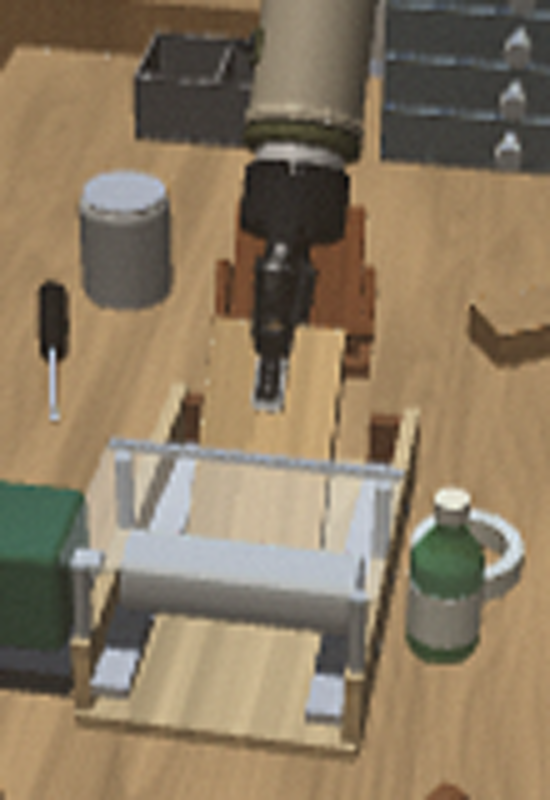

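Request:
servo_tool:
  commands:
    - [[0,0.0103,0.0071],[0,0,0],0]
    - [[0,0.0103,0.0071],[0,0,0],0]
    - [[0,0.0103,0.0071],[0,0,0],0]
    - [[0,0.0103,0.0071],[0,0,0],0]
    - [[0,0.0103,0.0071],[0,0,0],0]
    - [[0,0.0103,0.0071],[0,0,0],0]
    - [[0,0.0103,0.0071],[0,0,0],0]

```text
clock: 18.25
tool_pos: [0.535, 0.0554, 0.1398]
ee_rot: [[-1.0, 0.017, 0.013], [0.021, 0.762, 0.647], [0.002, 0.647, -0.762]]
wrist_force: [0.4, 0.0, -2.4]
width: 0.0132
```

```bash
python3 look.py l7; python3 - <<'E'
import cv2,numpy as np
a=cv2.imread("pics/l6_t.png");b=cv2.imread("pics/l7_t.png")
for n,i in(("l6",a),("l7",b)):
    r=i[296:306,60:200].mean(2).mean(0);print(n,r[::4].astype(int))
E
```

```text
18.25 q6 72.06028598937759 [0.535  0.0554 0.1398] F [ 0.3525  0.0422 -2.4044] edge jig [55.5359  0.4359 44.4543] lean 40.33128577990336
l6 [174 180 183 182 182 183 183 183 183 184 184 184 184 184 184 185 184 171
 155 157 170 179 184 185 185 186 185 185 185 185 186 187 176 179 172]
l7 [174 181 183 182 183 183 183 184 184 183 183 184 184 184 175 157 152 164
 177 182 184 185 185 184 185 186 187 187 185 184 174 179 170 165 171]
```

View pics/l7_t.png

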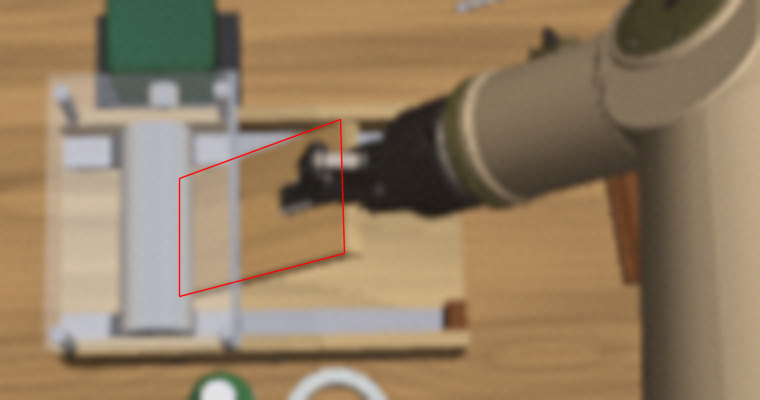

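```bash
cat > trk.py <<'E'
import sys
from jt import *
import pickle
fs=[];o=get_obs()
t=optics.read_camera("top");fr=t["frame"].astype(float).mean(2)
r=fr[203:208,203:245].mean(0)
r=np.interp(np.arange(203,244,.1),np.arange(203,245),r)
x=np.arange(203,244,.1);g=np.gradient(cv2.GaussianBlur(r[None],(0,0),5)[0])
i=np.argmin(g[:330]);print("clock",o["clock"],"left edge px",x[i],"grad",g[i],"edge jig",edge(o),"F",o["wrist_force"])
save(t["frame"],sys.argv[1]+".png",(195,145,80,80),7)
E
python3 trk.py t7
```

```text
clock 18.35 left edge px 218.6999999999991 grad -1.396842628576124 edge jig [55.8537  0.4851 44.5437] F [ 0.1524 -0.3473 -2.0717]
```

Request:
servo_tool:
  commands:
    - [[0,0.0103,0.0071],[0,0,0],0]
    - [[0,0.0103,0.0071],[0,0,0],0]
    - [[0,0.0103,0.0071],[0,0,0],0]

```text
clock: 18.7
tool_pos: [0.535, 0.0583, 0.14]
ee_rot: [[-1.0, 0.018, 0.013], [0.022, 0.762, 0.647], [0.002, 0.647, -0.762]]
wrist_force: [0.7, 0.3, -1.7]
width: 0.0134
```

```bash
python3 trk.py t8
```

```text
clock 18.7 left edge px 217.99999999999915 grad -1.2385102709789493 edge jig [58.4482  0.3898 44.7085] F [ 0.688   0.3113 -1.7377]
```

Request:
servo_tool:
  commands:
    - [[0,0.0095,0.0081],[0,0,0],0]
    - [[0,0,0],[0,0,0],0]
    - [[0,0,0],[0,0,0],0]

```text
clock: 19.05
tool_pos: [0.5351, 0.0592, 0.14]
ee_rot: [[-1.0, 0.017, 0.013], [0.021, 0.762, 0.647], [0.001, 0.647, -0.762]]
wrist_force: [0.2, -0.6, -1.2]
width: 0.0133
```

```bash
python3 trk.py t9
```

```text
clock 19.05 left edge px 213.7999999999994 grad -1.345629014386006 edge jig [59.2809  0.3557 44.6583] F [ 0.2131 -0.5776 -1.1911]
```

Request:
servo_tool:
  commands:
    - [[0,0.0095,0.0081],[0,0,0],0]
    - [[0,0,0],[0,0,0],0]
    - [[0,0,0],[0,0,0],0]

```text
clock: 19.4
tool_pos: [0.5351, 0.0601, 0.14]
ee_rot: [[-1.0, 0.017, 0.013], [0.022, 0.762, 0.647], [0.002, 0.647, -0.763]]
wrist_force: [0.1, -0.0, -2.2]
width: 0.0131
```

```bash
python3 trk.py t10
```

```text
clock 19.4 left edge px 213.99999999999937 grad -1.2129731343694772 edge jig [60.1962  0.353  44.6369] F [ 0.138  -0.0047 -2.2451]
```

View pics/t10.png

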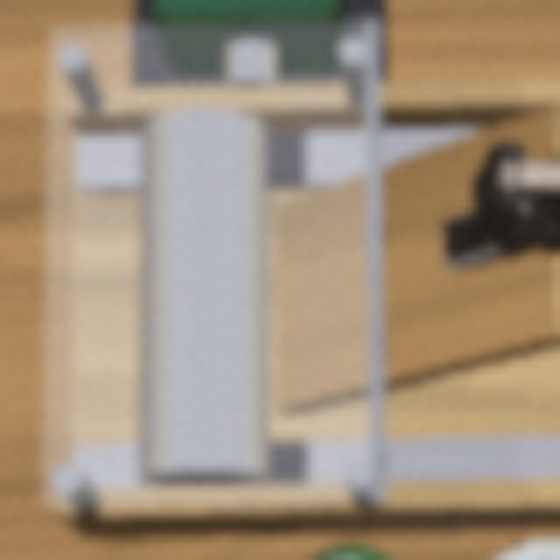

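```bash
python3 - <<'E'
from plan import *
from seat import *
o=get_obs()
A=np.array([.5272,-.1583,.1992]);RA=grasp_R(np.radians(88.8),40.3)
rows(o["tool_pos"],o["ee_rot"],A,o["ee_rot"],14)
E
```

```text
tot rot deg(tool) [0. 0. 0.] shift mm(world) [  -7.9009 -218.3965   59.2376] tool [   3.2677 -128.3022 -186.5379]
[0.0029, -0.1146, -0.1666] [0.0, 0.0, 0.0]
[0.0029, -0.1146, -0.1666] [0.0, 0.0, 0.0]
[0.0029, -0.1146, -0.1666] [0.0, 0.0, 0.0]
[0.0029, -0.1146, -0.1666] [0.0, 0.0, 0.0]
[0.0029, -0.1146, -0.1666] [0.0, 0.0, 0.0]
[0.0029, -0.1146, -0.1666] [0.0, 0.0, 0.0]
[0.0029, -0.1146, -0.1666] [0.0, 0.0, 0.0]
[0.0029, -0.1146, -0.1666] [0.0, 0.0, 0.0]
[0.0029, -0.1146, -0.1666] [0.0, 0.0, 0.0]
[0.0029, -0.1146, -0.1666] [0.0, 0.0, 0.0]
[0.0029, -0.1146, -0.1666] [0.0, 0.0, 0.0]
[0.0029, -0.1146, -0.1666] [0.0, 0.0, 0.0]
[0.0029, -0.1146, -0.1666] [0.0, 0.0, 0.0]
[0.0029, -0.1146, -0.1666] [0.0, 0.0, 0.0]
```

Request:
servo_tool:
  commands:
    - [[0.001,-0.04,-0.05],[0,0,0],0]
    - [[0.002,-0.08,-0.11],[0,0,0],0]
    - [[0.003,-0.115,-0.167],[0,0,0],0]
    - [[0.003,-0.115,-0.167],[0,0,0],0]
    - [[0.003,-0.115,-0.167],[0,0,0],0]
    - [[0.003,-0.115,-0.167],[0,0,0],0]
    - [[0.003,-0.115,-0.167],[0,0,0],0]
    - [[0.003,-0.115,-0.167],[0,0,0],0]
    - [[0.003,-0.115,-0.167],[0,0,0],0]
    - [[0.003,-0.115,-0.167],[0,0,0],0]
    - [[0.003,-0.115,-0.167],[0,0,0],0]
    - [[0.003,-0.115,-0.167],[0,0,0],0]
    - [[0.003,-0.115,-0.167],[0,0,0],0]
    - [[0.003,-0.115,-0.167],[0,0,0],0]
    - [[0.003,-0.115,-0.167],[0,0,0],0]
    - [[0,0,0],[0,0,0],0]
    - [[0,0,0],[0,0,0],0]

```text
clock: 21.15
tool_pos: [0.5272, -0.1591, 0.1985]
ee_rot: [[-1.0, 0.018, 0.013], [0.022, 0.762, 0.647], [0.002, 0.647, -0.762]]
wrist_force: [0.3, 0.1, -1.9]
width: 0.0131
```

```bash
python3 trk.py t11; python3 - <<'E'
from plan import *
from seat import *
o=get_obs();print(o["tool_pos"])
B=SP-SR[:,2]*.060+SR[:,1]*.048
rows(o["tool_pos"],o["ee_rot"],B,SR,7)
print("then y -48:",0.048/.08)
E
```

```text
clock 21.15 left edge px 214.09999999999937 grad -1.273510522772483 edge jig [-159.0789    3.6461  103.1408] F [ 0.3032  0.1355 -1.8761]
[ 0.5272 -0.1583  0.1985]
tot rot deg(tool) [ 0.0389  3.7748 -4.6098] shift mm(world) [  36.382  -158.5607   10.047 ] tool [ -39.6845 -113.6648 -109.8706]
[-0.0709, -0.203, -0.1962] [2e-05, 0.0015, -0.00183]
[-0.0667, -0.2038, -0.1968] [2e-05, 0.0015, -0.00183]
[-0.0625, -0.2045, -0.1974] [2e-05, 0.0015, -0.00183]
[-0.0583, -0.2053, -0.198] [2e-05, 0.0015, -0.00183]
[-0.054, -0.2059, -0.1985] [2e-05, 0.0015, -0.00183]
[-0.0498, -0.2065, -0.1989] [2e-05, 0.0015, -0.00183]
[-0.0455, -0.2071, -0.1994] [2e-05, 0.0015, -0.00183]
then y -48: 0.6
```

View pics/t11.png

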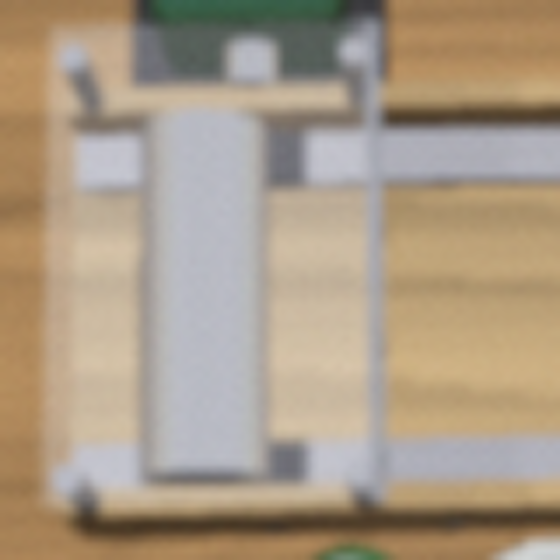

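Request:
servo_tool:
  commands:
    - [[-0.071,-0.203,-0.196],[0,0.0015,-0.0018],0]
    - [[-0.067,-0.204,-0.197],[0,0.0015,-0.0018],0]
    - [[-0.063,-0.204,-0.197],[0,0.0015,-0.0018],0]
    - [[-0.058,-0.205,-0.198],[0,0.0015,-0.0018],0]
    - [[-0.054,-0.206,-0.198],[0,0.0015,-0.0018],0]
    - [[-0.05,-0.206,-0.199],[0,0.0015,-0.0018],0]
    - [[-0.045,-0.207,-0.199],[0,0.0015,-0.0018],0]
    - [[0,0,0],[0,0,0],0]
    - [[0,0,0],[0,0,0],0]

```text
clock: 22.1
tool_pos: [0.5637, -0.3166, 0.2079]
ee_rot: [[-0.997, -0.062, -0.054], [-0.082, 0.759, 0.646], [0.001, 0.648, -0.761]]
wrist_force: [0.2, 0.4, -1.1]
width: 0.0132
```

```bash
python3 - <<'E'
from plan import *
from seat import *
o=get_obs();print(o["tool_pos"],o["qpos"][5],o["wrist_force"])
B=SP-SR[:,2]*.060
rows(o["tool_pos"],o["ee_rot"],B,SR,4)
E
```

```text
[ 0.5637 -0.3166  0.2079] 110.90303242412084 [ 0.1885  0.4229 -1.0616]
tot rot deg(tool) [ 0.0823 -0.0168 -0.0837] shift mm(world) [  2.9354 -36.6939 -30.4627] tool [  0.0524 -47.7764  -0.6655]
[0.0002, -0.1493, -0.0021] [6e-05, -1e-05, -6e-05]
[0.0002, -0.1493, -0.002] [6e-05, -1e-05, -6e-05]
[0.0003, -0.1493, -0.002] [6e-05, -1e-05, -6e-05]
[0.0003, -0.1493, -0.0019] [6e-05, -1e-05, -6e-05]
```

Request:
servo_tool:
  commands:
    - [[0,-0.15,-0.002],[0,0,0],0]
    - [[0,-0.15,-0.002],[0,0,0],0]
    - [[0,-0.15,-0.002],[0,0,0],0]
    - [[0,-0.135,-0.002],[0,0,0],0]
    - [[0,0,0],[0,0,0],0]
    - [[0,0,0],[0,0,0],0]

```text
clock: 22.7
tool_pos: [0.5662, -0.3537, 0.1784]
ee_rot: [[-0.997, -0.061, -0.053], [-0.081, 0.76, 0.645], [0.001, 0.647, -0.762]]
wrist_force: [0.6, -0.4, -0.7]
width: 0.0136
```

```bash
python3 shot.py w8; python3 - <<'E'
from plan import *
from seat import *
o=get_obs();print(o["tool_pos"],o["wrist_force"])
rows(o["tool_pos"],o["ee_rot"],SP,SR,1)
E
```

```text
[ 0.5662 -0.3537  0.1784]
[ 0.5663 -0.3536  0.1787] [ 0.8041  0.3239 -1.8568]
tot rot deg(tool) [-0.0351  0.0255 -0.1165] shift mm(world) [ -2.9042  38.9896 -47.0211] tool [-0.3028 -0.584  61.1488]
[-0.0038, -0.0073, 0.7644] [-0.0001, 7e-05, -0.00032]
```

View pics/w8.png

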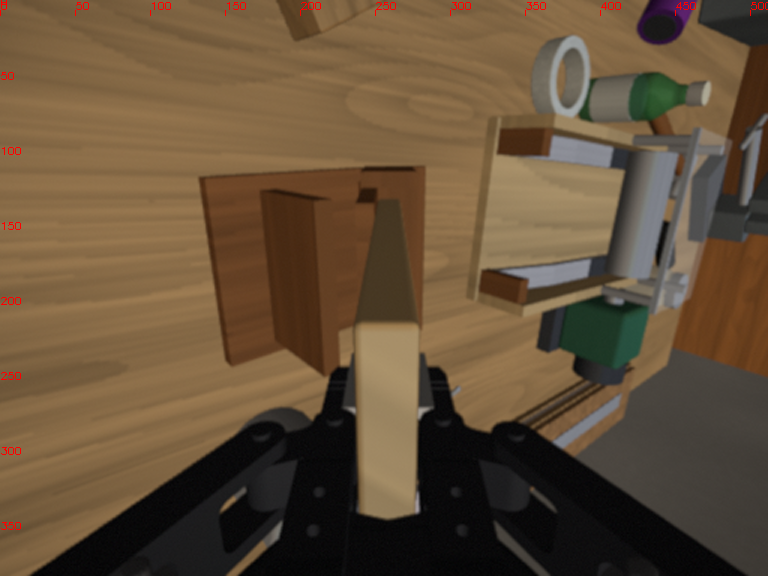

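Request:
servo_tool:
  commands:
    - [[0,0,0.12],[0,0,0],0]
    - [[0,0,0.12],[0,0,0],0]
    - [[0,0,0.12],[0,0,0],0]
    - [[0,0,0.12],[0,0,0],0]
    - [[0,0,0.12],[0,0,0],0]
    - [[0,-0.003,0.08],[0,0,0],0]
    - [[0,-0.003,0.05],[0,0,0],0]
    - [[0,0,0.02],[0,0,0],0]
    - [[0,0,0],[0,0,0],0]
    - [[0,0,0],[0,0,0],0]

```text
clock: 23.75
tool_pos: [0.5632, -0.3154, 0.1331]
ee_rot: [[-0.997, -0.062, -0.053], [-0.081, 0.76, 0.645], [0.0, 0.647, -0.763]]
wrist_force: [0.5, -0.3, -0.8]
width: 0.0131
```

```bash
python3 - <<'E'
from plan import *
from seat import *
o=get_obs();print(o["tool_pos"],o["wrist_force"],o["wrist_torque"])
rows(o["tool_pos"],o["ee_rot"],SP,SR,1)
E
```

```text
[ 0.5632 -0.3154  0.1331] [ 0.5147 -0.2595 -0.8283] [-0.942  -0.0636  0.0013]
tot rot deg(tool) [-0.0331  0.046  -0.1012] shift mm(world) [ 0.2486  0.8139 -1.4114] tool [-0.3142 -0.3093  1.588 ]
[-0.0039, -0.0039, 0.0198] [-9e-05, 0.00013, -0.00028]
```

Request:
servo_tool:
  commands:
    - [[0,-0.004,0.01],[0,0,0],0]
    - [[0,0,0.01],[0,0,0],0]
    - [[0,0,0.005],[0,0,0],0]
    - [[0,0,0],[0,0,0],0]
    - [[0,0,0],[0,0,0],0]

```text
clock: 24.25
tool_pos: [0.5632, -0.3145, 0.1318]
ee_rot: [[-0.997, -0.062, -0.052], [-0.081, 0.761, 0.644], [-0.0, 0.646, -0.763]]
wrist_force: [0.3, -3.3, 4.2]
width: 0.0133
```

```bash
python3 - <<'E'
from plan import *
from seat import *
o=get_obs();print(o["tool_pos"],o["wrist_force"],o["wrist_torque"])
rows(o["tool_pos"],o["ee_rot"],SP,SR,1)
E
```

```text
[ 0.5632 -0.3145  0.1318] [ 0.2985 -3.3293  4.1752] [-0.485  -0.0516 -0.0754]
tot rot deg(tool) [-0.0644  0.084  -0.0766] shift mm(world) [ 0.1584 -0.1106 -0.1045] tool [-0.1489 -0.1615  0.0003]
[-0.0019, -0.002, 0.0] [-0.00018, 0.00023, -0.00021]
```

Request:
servo_tool:
  commands:
    - [[0,0,0],[0,0,0],0.2]
    - [[0,0,0],[0,0,0],0.3]
    - [[0,0,0],[0,0,0],0.5]
    - [[0,0,0],[0,0,0],0.75]
    - [[0,0,0],[0,0,0],1]
    - [[0,0,0],[0,0,0],1]
    - [[0,0,0],[0,0,0],1]
    - [[0,0,0],[0,0,0],1]

```text
clock: 25.05
tool_pos: [0.563, -0.3141, 0.1312]
ee_rot: [[-0.997, -0.062, -0.053], [-0.081, 0.76, 0.645], [0.001, 0.647, -0.762]]
wrist_force: [1.0, -0.1, 0.2]
width: 0.0851
```

```bash
python3 shot.py w9; python3 - <<'E'
from h import *
o=get_obs();print(o["wrist_force"],o["width"])
E
```

```text
[ 0.563  -0.3141  0.1312]
[-0.521  -0.6878  0.6016] 0.08535846875941987
```

View pics/w9.png

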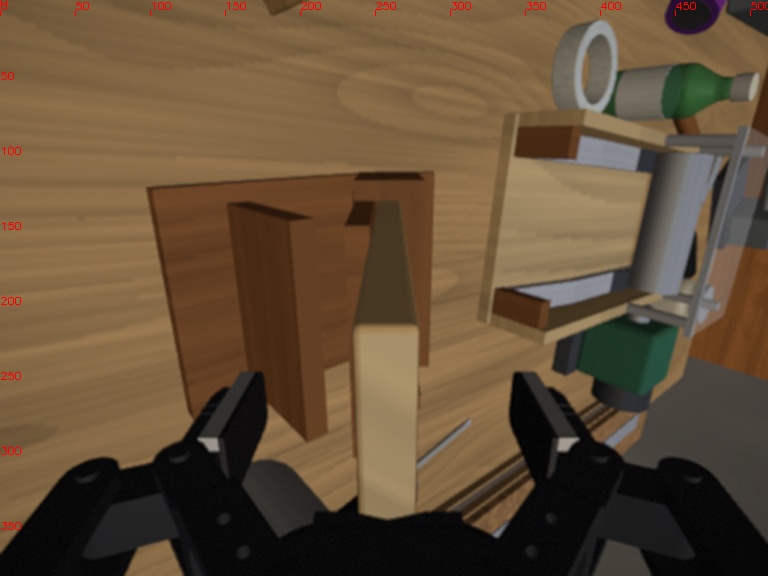

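Request:
servo_tool:
  commands:
    - [[0,0,-0.1],[0,0,0],1]
    - [[0,0,-0.2],[0,0,0],1]
    - [[0,0,-0.25],[0,0,0],1]
    - [[0,0,-0.25],[0,0,0],1]
    - [[0,0.12,-0.16],[0,0,0],1]
    - [[0,0.16,-0.2],[0.01,0,0],1]
    - [[0,0.16,-0.2],[0.01,0,0],1]
    - [[0,0.16,-0.2],[0.01,0,0],1]
    - [[0,0,0],[0,0,0],1]
    - [[0,0,0],[0,0,0],1]

```text
clock: 26.1
tool_pos: [0.5668, -0.3535, 0.2592]
ee_rot: [[-0.997, -0.073, -0.039], [-0.082, 0.868, 0.49], [-0.002, 0.491, -0.871]]
wrist_force: [-0.7, -0.1, -1.1]
width: 0.0856
```

```bash
python3 trk.py t12; python3 - <<'E'
from h import *
o=get_obs();print(o["tool_pos"],o["wrist_force"],o["clock"])
t=optics.read_camera("top");s=optics.read_camera("side")
save(t["frame"],"f_t.png",(190,120,250,130),3);save(s["frame"],"f_s.png",(190,100,110,160),4)
a=cv2.imread("pics/side0raw.png");b=s["frame"][:,:,::-1]
d=cv2.absdiff(a,b)[110:180,225:270].max(2);print("rest diff >40:",(d>40).sum())
E
```

```text
clock 26.1 left edge px 213.99999999999937 grad -1.2273310880621864 edge jig [-372.6109  -33.0284  148.583 ] F [-0.6999 -0.0647 -1.1432]
[ 0.5663 -0.3538  0.2574] [-0.6841 -0.987  -0.949 ] 26.15
rest diff >40: 8
```

View pics/f_t.png

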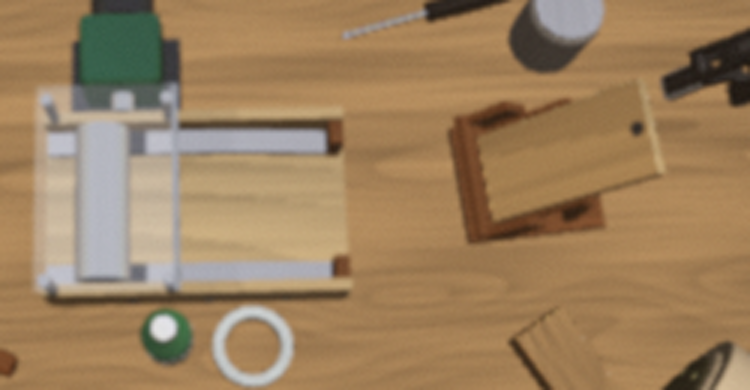

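View pics/f_s.png

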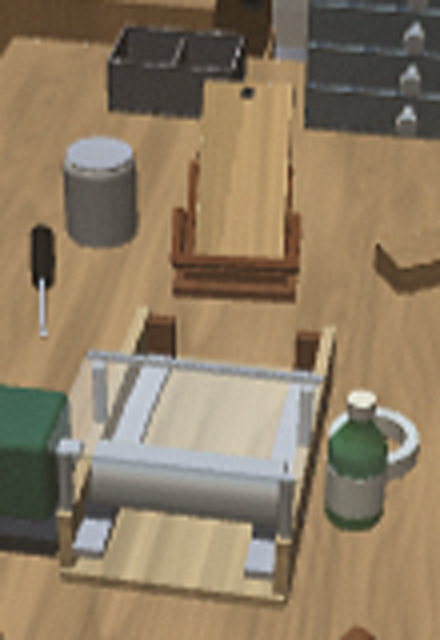

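The roller lies in the cradle and hasn't moved (left edge at px 214.0, as before). The board leans in its rest as it did at the start, and the gripper is well clear of it. Handing in.

```bash
python3 - <<'E'
from workcell import ticket
print(ticket.finish_job())
E
```

```text
the job is handed in; nothing more can be done
None
```

I pushed the steel roller up the ramp and over the saddle into the cradle with the board, put the board back in its rest, let go, and handed the job in at about 26 s of the 72 s. The hand-in gives no verdict, so the results below are from my own checks.

- **Roller:** It dropped over the crest at about jig x +74 mm and moved roughly 11 mm forward by itself. Its left edge stayed at 214.0 ± 0.1 px in four top-camera readings over about 7 s. I did not measure its height directly; I take it to be in the cradle from that jump and because it stayed put.
- **Push force:** The wrist readings I took during the push showed only about 3–4 N, with sensor noise of around 1 N.
- **Board:** It went back to within 0.3 mm of the arm pose where I had gripped it. The side camera's view of the rest is nearly the same as at the start (8 pixels differ noticeably).
- **Bystanders:** I did not measure them. The final pictures show the tin, driver, glue, tape and offcut where they were; the hammer, grip and jar were mostly out of frame, but the arm only passed well above them.

**Disagreements:**
- **Jig position:** The cameras disagreed on the jig's pose by about 1.4° and 4 mm, so I used values in between.
- **Plywood base:** It appears to run from about jig x -175 to +150 mm, not evenly about the origin.
- **Saddle strip:** It measured about 67 mm long, where the description adds up to 57 mm.
- **Wrist joint 6:** It hit its limit on the first approach to the board, so I came in closer instead.

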